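# Draw test plates from the magazine and square them up

## Task

First move every jar standing in front of the plate magazine onto the black rubber mat, upright, before any plate is drawn. Then pull all the test plates out of the magazine, one at a time from the bottom, and lay them flat in a row on the grey board, not overlapping, with the steel straightedge lying flat on the board flush against the straight (untabbed) back edges of all of them. Leave the other things on the bench alone.

Things in the scene. Friction and masses are not known exactly. Their poses are not given: they have to be found in the camera images.
- magazine: Fixed gravity-fed magazine, 69 x 124 mm, 46 mm tall, mouth facing its -x. Origin: centre of its underside, z up. Plates (2 or 3) lie flat in a pile on its floor (10 mm above the bench), inside side and back walls with 2 mm play, under a clear roof (42 to 46 mm up). Their tabs stick out of the mouth, free from above. Pull the lowest plate straight along -x; the rest then drop.
- magazine_gate (a point): Middle of the mouth, 34 mm ahead (-x) of the magazine's origin and 20 mm up: the lower ends of two steel gate posts (10 mm wide, 23 mm left and right of it, hanging from the roof). Only the lowest plate (8 mm thick, 10 to 18 mm up) passes under them; it is clear of the pile once pulled 62 mm.
- board: Fixed flat grey setting-out board 170 x 370 x 5 mm. Origin: centre of its underside, x to its far long side, y along it; top face 5 mm above the bench.
- mat: Fixed black rubber parking mat 95 x 225 x 3 mm. Origin: centre of its underside, 225 mm side along y.
- rule: Loose steel straightedge, 28 x 350 x 8 mm, 0.35 kg, with a black upright grip bar in the middle of its top (14 mm wide across x, 60 mm long along y, from 8 to 38 mm above the underside). Origin: centre of its underside, y along its length; its two straight long faces lie at x = +14 and -14 mm and either may be used.
- plate1: Loose aluminium test plate, 56 (x) x 110 (y) x 8 mm, 0.12 kg, with a tab to grip (15 mm wide, 8 mm thick, 40 mm long, x = -28 to -68 mm) on its front edge at the right-hand end (tab middle at y = -46 mm). Origin: centre of the underside of the 56 x 110 part; x points to the straight back edge (x = +28 mm). May be absent. Tabs of the three plates never lie above one another in the pile.
- plate1_left (a point): Left-hand end of the straight back edge of plate1 (x = +28, y = +55, z = +4 mm in its frame).
- plate1_right (a point): Right-hand end of the straight back edge of plate1 (x = +28, y = -55, z = +4 mm in its frame).
- plate2: Loose aluminium test plate, 56 (x) x 110 (y) x 8 mm, 0.12 kg, with a tab to grip (15 mm wide, 8 mm thick, 40 mm long, x = -28 to -68 mm) on its front edge at the left-hand end (tab middle at y = +46 mm). Origin: centre of the underside of the 56 x 110 part; x points to the straight back edge (x = +28 mm). May be absent. Tabs of the three plates never lie above one another in the pile.
- plate2_left (a point): Left-hand end of the straight back edge of plate2 (x = +28, y = +55, z = +4 mm in its frame).
- plate2_right (a point): Right-hand end of the straight back edge of plate2 (x = +28, y = -55, z = +4 mm in its frame).
- plate3: Loose aluminium test plate, 56 (x) x 110 (y) x 8 mm, 0.12 kg, with a tab to grip (15 mm wide, 8 mm thick, 40 mm long, x = -28 to -68 mm) on its front edge at the middle (tab middle at y = 0). Origin: centre of the underside of the 56 x 110 part; x points to the straight back edge (x = +28 mm). May be absent. Tabs of the three plates never lie above one another in the pile.
- plate3_left (a point): Left-hand end of the straight back edge of plate3 (x = +28, y = +55, z = +4 mm in its frame).
- plate3_right (a point): Right-hand end of the straight back edge of plate3 (x = +28, y = -55, z = +4 mm in its frame).
- jar1: Loose squat lidded glass jar, 48 mm across, 50 mm tall, 0.14 kg, standing in front of the magazine's mouth. Origin: centre of its underside. May be absent.
- jar2: Loose squat lidded glass jar, 48 mm across, 50 mm tall, 0.14 kg, standing in front of the magazine's mouth. Origin: centre of its underside. May be absent.
- jar3: Loose squat lidded glass jar, 48 mm across, 50 mm tall, 0.14 kg, standing in front of the magazine's mouth. Origin: centre of its underside. May be absent.
- beaker: Bystander, leave alone: open glass beaker, 60 mm across, 75 mm tall.
- driver: Bystander, leave alone: screwdriver lying down.
- weight: Bystander, leave alone: brass balance weight, 36 mm across, 50 mm tall.
- dish: Bystander, leave alone: shallow glass dish, 90 mm across, 16 mm tall.
Mind the look-alikes: they are no part of the job. What is shaped like the jar2 but green or red is not meant.

How it is judged (in metres and radians):
On the way, in this order (a step that is already met when the one before it is completed fails the run):
1. every jar stands upright on the mat while all the plates are still in the magazine (x of jar1 in the frame of mat between -0.0475 and 0.0475 m and y of jar1 in the frame of mat between -0.1125 and 0.1125 m and z of jar1 in the frame of mat between 0.0005 and 0.0075 m and angle between each of jar1, jar2, jar3's own z axis and vertical below 0.15 rad and x of jar2 in the frame of mat between -0.0475 and 0.0475 m and y of jar2 in the frame of mat between -0.1125 and 0.1125 m and z of jar2 in the frame of mat between 0.0005 and 0.0075 m and x of jar3 in the frame of mat between -0.0475 and 0.0475 m and y of jar3 in the frame of mat between -0.1125 and 0.1125 m and z of jar3 in the frame of mat between 0.0005 and 0.0075 m and x of each of plate1, plate2, plate3 in the frame of magazine above -0.02 m), for 0.2 s.
2. every plate lies flat on the board (x of plate1 in the frame of board between -0.085 and 0.085 m and y of plate1 in the frame of board between -0.185 and 0.185 m and z of plate1 in the frame of board between 0.002 and 0.0085 m and angle between each of plate1, plate2, plate3's own z axis and vertical below 0.06 rad and x of plate2 in the frame of board between -0.085 and 0.085 m and y of plate2 in the frame of board between -0.185 and 0.185 m and z of plate2 in the frame of board between 0.002 and 0.0085 m and x of plate3 in the frame of board between -0.085 and 0.085 m and y of plate3 in the frame of board between -0.185 and 0.185 m and z of plate3 in the frame of board between 0.002 and 0.0085 m), for 0.2 s.
At the end, for the whole second after the job is handed in: Jars upright, middles on the mat; plates and straightedge flat on the board; both ends of every plate's back edge within 3.5 mm of one long face of the straightedge and within its length (10 mm overhang allowed); all at rest (all of step 2 and x of jar1 in the frame of mat between -0.0475 and 0.0475 m and y of jar1 in the frame of mat between -0.1125 and 0.1125 m and z of jar1 in the frame of mat between 0.0005 and 0.0075 m and angle between each of jar1, jar2, jar3's own z axis and vertical below 0.15 rad and x of jar2 in the frame of mat between -0.0475 and 0.0475 m and y of jar2 in the frame of mat between -0.1125 and 0.1125 m and z of jar2 in the frame of mat between 0.0005 and 0.0075 m and x of jar3 in the frame of mat between -0.0475 and 0.0475 m and y of jar3 in the frame of mat between -0.1125 and 0.1125 m and z of jar3 in the frame of mat between 0.0005 and 0.0075 m and x of rule in the frame of board between -0.085 and 0.085 m and y of rule in the frame of board between -0.185 and 0.185 m and z of rule in the frame of board between 0.002 and 0.0085 m and angle between rule's own z axis and vertical below 0.06 rad and ((x of plate1_left in the frame of rule between 0.0122 and 0.0175 m and y of plate1_left in the frame of rule between -0.185 and 0.185 m and x of plate1_right in the frame of rule between 0.0122 and 0.0175 m and y of plate1_right in the frame of rule between -0.185 and 0.185 m and x of plate2_left in the frame of rule between 0.0122 and 0.0175 m and y of plate2_left in the frame of rule between -0.185 and 0.185 m and x of plate2_right in the frame of rule between 0.0122 and 0.0175 m and y of plate2_right in the frame of rule between -0.185 and 0.185 m and x of plate3_left in the frame of rule between 0.0122 and 0.0175 m and y of plate3_left in the frame of rule between -0.185 and 0.185 m and x of plate3_right in the frame of rule between 0.0122 and 0.0175 m and y of plate3_right in the frame of rule between -0.185 and 0.185 m) or (x of plate1_left in the frame of rule between -0.0175 and -0.0122 m and y of plate1_left in the frame of rule between -0.185 and 0.185 m and x of plate1_right in the frame of rule between -0.0175 and -0.0122 m and y of plate1_right in the frame of rule between -0.185 and 0.185 m and x of plate2_left in the frame of rule between -0.0175 and -0.0122 m and y of plate2_left in the frame of rule between -0.185 and 0.185 m and x of plate2_right in the frame of rule between -0.0175 and -0.0122 m and y of plate2_right in the frame of rule between -0.185 and 0.185 m and x of plate3_left in the frame of rule between -0.0175 and -0.0122 m and y of plate3_left in the frame of rule between -0.185 and 0.185 m and x of plate3_right in the frame of rule between -0.0175 and -0.0122 m and y of plate3_right in the frame of rule between -0.185 and 0.185 m)) and linear speed of each of plate1, plate2, plate3, jar1, jar2, jar3, rule below 0.02 m/s); the robot touches nothing.
It fails at once if the beaker is shifted by more than 30 mm (distance of beaker from where it was at the start of the episode above 0.03 m).
It fails at once if the driver is shifted by more than 30 mm (distance of driver from where it was at the start of the episode above 0.03 m).
It fails at once if the weight is shifted by more than 30 mm (distance of weight from where it was at the start of the episode above 0.03 m).
It fails at once if the dish is shifted by more than 30 mm (distance of dish from where it was at the start of the episode above 0.03 m).
Of plate1, plate2, plate3 only 2 to 3 are there at a start; the rules pass over those that are not, and their reading is None.
Of jar1, jar2, jar3 only 2 to 3 are there at a start; the rules pass over those that are not, and their reading is None.
At some moment in a run one of rule, jar1, jar2, jar3 may be knocked a few centimetres aside while the robot is not near it.
Once in a run the grip may slacken for a moment while it holds something.
It also fails if it takes over 210 s, if anything falls off the work surface, if the arm or the gripper's body presses on something with over 40 N, if the wrist force passes 120 N, or if a joint passes its speed limit or range.

## Robot

A 7-joint arm with a two-finger parallel gripper is mounted at the origin on the work surface. World frame = base frame: x ahead of the robot, y to its left, z up, the work surface at z = 0. Lengths are in mm, angles in rad, forces in N, time in s.
With the tool pointing down it reaches from about 400 to 875 mm from the base axis. Payload 4.4 kg.
Tool frame: the origin (TCP) lies at the very end of the fingers, on their centre line; the grasp point (between the pads) lies 19 mm behind it; z points along the fingers, y is the line along which they close (so a half turn about z gives the same grasp; the last joint's range is limited). The gripper opens to 85 mm and grips with 20 to 120 N. Pads are 22 mm wide; open, the fingers measure 114 mm over their backs; the gripper's body (76 mm by 85 mm) begins 54 mm behind the grasp point. The pads swing forward as they close: fully open they stand 13 mm farther back than shut.
Start: joints at [1.052, 0.628, 0.038, 1.517, -0.027, 0.996, -0.02], TCP at [284.394, -584.498, 231.313] pointing down, gripper open.
Joint ranges: [-3.06, 3.06], [-0.37, 2.12], [-1.25, 1.32], [0.18, 2.47], [-1.1, 4.24], [0.23, 1.98], [-2.94, 2.94]. Speed limits (rad/s): [2.57, 2.57, 3.14, 3.14, 3.14, 3.14, 3.14].

## Interface

Orientations are given as [roll, pitch, yaw] about the fixed x, y, z axes, in that order (R = Rz(yaw) Ry(pitch) Rx(roll)).
In Python, from cell import monitor, viewer, workorder gives the robot as it stands.
- The arm moves only by the tool arm_command, never from a script. Its argument "series" is one flat list of numbers, 5 for each row, row after row: the opening in per cent of the stroke, from 0 (shut) to 100 (fully open), then the shift along the tool's x, y, z in cm, then the turn about the tool's z in degrees. In form: [claw, x, y, z, roll, claw, x, y, z, roll, ...]. A call has exactly 5 rows; each row is the pose to reach, as a shift and turn from the pose commanded when the call began, along the tool's axes at that moment; what a row does not reach only later rows make up. A row lasts 1/12 s, in which the tool goes at most 41.7 mm and 7.16 degrees, less where a joint would pass 70% of its speed; a pose out of reach is approached as far as the arm can. A call with a gripper value outside its range is refused whole. The fingers move at their own pace and stop on an object; the grip force is fixed at half the most. Time passes only in rows, so rows that repeat a pose let the fingers close, or fill a call up. It gives the time, the measured TCP pose, the force, the opening and the grip force at its end, in the units of the state.
- monitor.read_state(): the state, without advancing time (a new reading comes with each control period).
- viewer.get_image(name): name is "scene" or "top" or "wrist"; returns (picture, depth): 420x560x3 uint8, red, green, blue; 420x560 float32, mm along the optical axis (not along the pixel's ray), 0 where there is no reading.
- viewer.camera_model(name): a dict with "mtx" (3x3 intrinsics, pixels), "R" (3x3) and "t" (3): a world point X has camera coordinates R X + t. Camera axes: x right, y down, z forward; pixel columns grow to the right and rows downward; lengths in mm; the calibration is good to about 2 mm. A picture is of the moment at which its call begins: read the wrist's pose just before it. camera_model takes no time and is no camera call; for the wrist camera it gives the pose at the moment of the call.
- workorder.finish_job(): hands the job in; it is judged then, once.
The state is a dict: "clock": time; "qpos": joint angles; "qd": joint speeds; "tau": joint torques, N m; "eef_pos": TCP position; "tool_rot": TCP orientation; "force": force on the tool from outside, world axes, zero at the start; "torque": the same for the moment, N m; "width": finger opening in mm; "gripper_force": force on a finger pad.
Only numpy, scipy, OpenCV 4.12 (cv2) and the standard library are available. Lean on these libraries where they do the work, as an engineer would, in place of code of your own. Each camera call takes 0.05 s, during which the arm holds its last target. There are 200 camera calls.

## Working session

There is one attempt and no reset: what is moved stays moved. The work goes in short steps, Python scripts to look and compute and a tool call to move; the robot and the scene stay as the last step left them, time stands still between calls to the robot, and variables do not carry over. Pictures are saved under pics/ and viewed, at most 16 in all, crops included, and the job is handed in when it is done.

Besides the shell and the picture viewer there is one more tool, called as name(argument=value, ...) on one line, values as JSON. arm_command: Moves the arm, as the interface text tells. Its arguments: {"type":"object","properties":{"series":{"type":"array","items":{"type":"number"}}},"required":["series"]}

```bash
mkdir -p pics; ls
cat > h.py <<'E'
import numpy as np, cv2
from cell import monitor, viewer, workorder
def grab(n):
    c=viewer.camera_model(n); im,d=viewer.get_image(n); return im,d,{k:np.array(v,float) for k,v in c.items()}
def save(im,f): cv2.imwrite('pics/'+f,im[...,::-1])
def ray(c,uv,z):
    uv=np.atleast_2d(np.array(uv,float)); R,t=c['R'],c['t']; o=-R.T@t
    d=np.c_[uv,np.ones(len(uv))]@np.linalg.inv(c['mtx']).T@R
    return o+d*((z-o[2])/d[:,2])[:,None]
def cloud(c,d):
    v,u=np.mgrid[:d.shape[0],:d.shape[1]]; 
    p=np.stack([u,v,np.ones_like(u)],-1)@np.linalg.inv(c['mtx']).T*d[...,None]
    return (p-c['t'])@c['R']
def proj(c,P):
    q=(np.atleast_2d(P)@c['R'].T+c['t'])@c['mtx'].T; return q[:,:2]/q[:,2:]
E
python3 - <<'E'
from h import *
s=monitor.read_state(); print(s)
for n in ('top','scene'):
    im,d,c=grab(n); save(im,n+'0.png'); np.savez(''+n+'0.npz',im=im,d=d,**c); print(n,c)
E
```

```text
pics
{'clock': 0.0, 'qpos': array([ 1.05222486,  0.62933948,  0.0384446 ,  1.51837672, -0.02699984,
        0.9963172 , -0.01997859]), 'qd': array([ 0.00120064, -0.00112321,  0.00124477, -0.0017032 ,  0.00203834,
       -0.00084664, -0.00082518]), 'tau': array([ 5.29441386e-04, -5.63393569e+01,  1.22610502e+00, -1.93441504e+01,
        1.08525294e-02,  1.04482824e-02, -2.81357563e-05]), 'eef_pos': array([ 284.09463025, -583.92097934,  230.39066919]), 'tool_rot': array([-3.13967017e+00,  2.70425464e-05,  4.52790656e-01]), 'force': array([ 0.10253004,  0.35548668, -0.4356845 ]), 'torque': array([-0.0128207 ,  0.03397539,  0.01673863]), 'gripper_force': 0.0, 'width': 85.40832548146467}
top {'mtx': array([[483.10342754,   0.        , 274.02137197],
       [  0.        , 483.10342754, 204.44546788],
       [  0.        ,   0.        ,   1.        ]]), 'R': array([[-0.00590333, -0.9999266 , -0.01058012],
       [-0.98064846,  0.00785935, -0.1956191 ],
       [ 0.1956879 ,  0.00922057, -0.98062288]]), 't': array([  -1.84417516,  536.05186389, 1074.52014954])}
scene {'mtx': array([[396.77659327,   0.        , 269.53767735],
       [  0.        , 396.77659327, 211.44831243],
       [  0.        ,   0.        ,   1.        ]]), 'R': array([[-0.68580022,  0.72778048,  0.00369233],
       [ 0.51945092,  0.49302849, -0.69792095],
       [-0.50975367, -0.47671636, -0.71616528]]), 't': array([ 355.03534016, -232.08749767, 1434.86469253])}
```

View pics/top0.png

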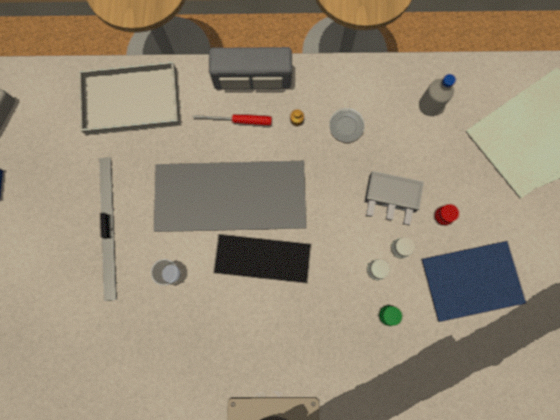

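View pics/scene0.png

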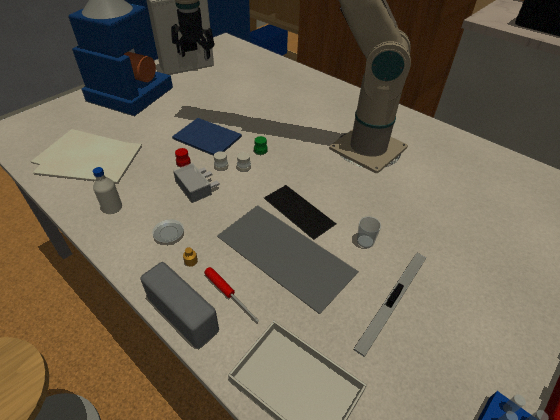

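Top view: board about (231,196), black mat (262,258), straightedge (108,228) with grip at (106,225), and magazine (394,190) with three tabs at (371,210), (390,213) and (407,217). Candidates for the jars: white (404,247), white (380,269), red (448,214), green (391,315). Red and green are look-alikes and the beaker (170,272) is not a jar, so I choose the two white ones. Now I'll measure.

Run:
```python
from h import *
z=np.load('top0.npz'); im=z['im']; d=z['d']; c={k:z[k] for k in('mtx','R','t')}
P=cloud(c,d)
hsv=cv2.cvtColor(im,cv2.COLOR_RGB2HSV)
def rep(name,mask,box,zp):
    m=np.zeros(mask.shape,np.uint8); x0,y0,x1,y1=box; m[y0:y1,x0:x1]=mask[y0:y1,x0:x1]
    n,l,s,_=cv2.connectedComponentsWithStats(m); k=1+np.argmax(s[1:,4]); 
    cn=cv2.findContours((l==k).astype(np.uint8),0,1)[0][0][:,0].astype(float)
    w=ray(c,cn,zp)[:,:2].astype(np.float32); r=cv2.minAreaRect(w); print(name,'area',s[k,4],'rect',np.round(r[0],1),np.round(r[1],1),round(r[2],1),'z med',np.round(np.median(P[l==k][:,2]),1))
V=hsv[...,2]
print('px',im[196,231],im[258,262],im[247,404],im[269,380],im[190,394],im[180,108],im[225,106],im[300,300], im[212,390])
rep('board',(V<135)&(V>60),(140,150,320,240),5)
rep('mat',V<50,(205,225,320,290),3)
Z=P[...,2]
rep('jarA',Z>35,(392,232,418,262),50)
rep('jarB',Z>35,(366,256,392,284),50)
rep('mag',Z>38,(360,165,430,205),46)
rep('grip',V<60,(95,205,118,245),38)
rep('rule',(Z>4)&(Z<25),(90,145,125,310),8)
np.set_printoptions(linewidth=200)
print(Z[196:226:2,362:418:2].round(0).astype(int))
for n,u,v in(('red',448,214),('green',391,315),('beaker',170,272),('dish',346,127),('weight',297,117)): print(n,P[v,u].round())
print(P[300,300],P[320,200])
cv2.imwrite('pics/top_crop.png',cv2.resize(im[160:330,340:480,::-1],None,fx=3.5,fy=3.5,interpolation=cv2.INTER_CUBIC))
```

```text
px [115 113 105] [37 29 26] [185 180 154] [187 182 157] [157 150 137] [158 152 135] [15 17 20] [177 162 140] [175 168 154]
board area 10138 rect [569.4 104. ] [170.6 368. ] 0.8 z med 6.0
mat area 3371 rect [416.   24.3] [217.4  89.1] 83.4 z med 3.9
jarA area 300 rect [ 437.1 -304.4] [44.1 41.4] 89.6 z med 50.6
jarB area 297 rect [ 385.6 -246.3] [40.8 44.2] 43.3 z med 50.8
mag area 1490 rect [ 570.1 -291.3] [126.8  71.7] 77.2 z med 46.9
grip area 193 rect [491.8 392.7] [56.2 18.9] 3.7 z med 37.1
rule area 1583 rect [492.9 397.6] [352.2  44.1] 2.9 z med 8.9
[[   4   -4   14   52   44   49   46   47   47   47   51   47   47   49   49   51   46   46   46   45   46   47   45   48   45   50   45   49]
 [  -4   -2   23   44   48   49   48   48   46   46   50   46   47   44   43   45   51 1159   48   46   52   46   47   52   49   45   44   48]
 [  -1    5   27   10   27   27   26   46   43   51   48   46   47   45   48   46   49   46   47   46   47   44   45   52   48   45   51   49]
 [   0   -2    4    9   29   24   29    9   11   25   38   43   50   46   51 1159   49   45   51   49   46   
[... 1118 characters left out ...]
  2    0    1    1   -1    0   21   19   17   -2    1   -1]
 [   1   -2   -1    1    3    0    2    3    2    3    3    3    1   -1   -1    1    2    0   -1    2    1    5   16   18   19    2    2    3]
 [   0    2    0    0   -3    1    1    3    2    1    0    0   -2    3    1   -2    1    0    0   -2    1   16   15   18   21    5    1    0]
 [  -1    3   -1    1    1   -1    6    0   -4    5    1    1    2    0   -1    0    0    0    3    2    2    4    2   20   21    0    1    0]]
red [ 511. -409.   51.]
green [ 283. -265.   53.]
beaker [384. 243.   5.]
dish [ 743. -187.    5.]
weight [759. -63.  34.]
[316.99382998 -64.83404499  -0.67521768] [2.72514446e+02 1.69598465e+02 6.30923930e-02]
```

View pics/top_crop.png

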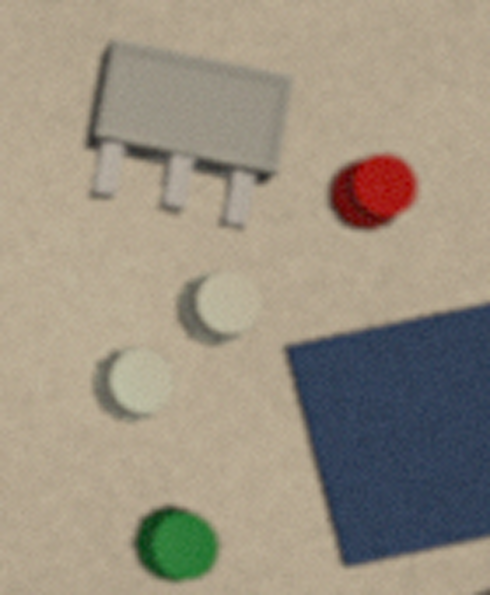

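White jars confirmed at crop (227,303) and (138,380); red (375,190) and green (177,545) are rejected. Tab tops sit at about 18, 26 and 34 mm for right, left and middle, so the pulling order is plate1, plate2, plate3. Moving.

```bash
cat >> h.py <<'E'
def plan(*wps):
    s=monitor.read_state(); p=s['eef_pos'].copy(); y=np.degrees(s['tool_rot'][2]); print('t',round(s['clock'],2),'at',p.round(1),'yaw',round(y,1),'rp',s['tool_rot'][:2].round(3),'w',round(s['width'],1),'F',s['force'].round(1))
    for w in wps:
        yaw=y if w[3] is None else w[3]; r=-(yaw-y); r=(r+180)%360-180; a=np.radians(yaw)
        dd=np.array(w[:3])-p; X=dd[0]*np.cos(a)+dd[1]*np.sin(a); Y=dd[0]*np.sin(a)-dd[1]*np.cos(a)
        print(' -> turn %.1f then shift cm x %.2f y %.2f z %.2f  rows %.1f'%(r,X/10,Y/10,-dd[2]/10,np.linalg.norm(dd)/41.7)); p=np.array(w[:3],float); y=yaw
E
python3 - <<'E'
from h import *
plan((400,-250,280,126))
E
```

```text
t 0.1 at [ 284.1 -584.   230.5] yaw 25.9 rp [-3.14  0.  ] w 85.6 F [-0.1 -0.3  0.4]
 -> turn -100.1 then shift cm x 20.21 y 29.01 z -4.95  rows 8.6
```

arm_command(series=[100,0,0,0,-7,100,0,0,0,-14,100,0,0,0,-21,100,0,0,0,-28,100,0,0,0,-35])

```text
clock: 0.52
eef_pos: [284.2, -584.2, 230.8]
tool_rot: [-3.141, -0.001, 1.07]
force: [-1.2, 0.1, -0.3]
width: 85.6
gripper_force: 0.0
```

arm_command(series=[100,0,0,0,-7,100,0,0,0,-14,100,0,0,0,-21,100,0,0,0,-28,100,0,0,0,-35])

```text
clock: 0.93
eef_pos: [284.1, -584.2, 230.8]
tool_rot: [-3.141, -0.001, 1.681]
force: [0.2, 0.9, -0.5]
width: 85.3
gripper_force: 0.0
```

arm_command(series=[100,0,0,0,-7,100,0,0,0,-14,100,0,0,0,-21,100,0,0,0,-28,100,0,0,0,-30])

```text
clock: 1.35
eef_pos: [284.0, -584.3, 230.7]
tool_rot: [3.141, -0.001, 2.203]
force: [0.1, -0.1, -0.2]
width: 85.3
gripper_force: 0.0
```

arm_command(series=[100,2,2.9,-0.5,0,100,4,5.8,-1,0,100,6,8.7,-1.5,0,100,8,11.6,-2,0,100,10,14.5,-2.5,0])

```text
clock: 1.77
eef_pos: [343.1, -416.6, 256.1]
tool_rot: [3.142, -0.001, 2.198]
force: [0.9, 0.6, -0.2]
width: 85.6
gripper_force: 0.0
```

arm_command(series=[100,2,2.9,-0.5,0,100,4,5.8,-1,0,100,6,8.7,-1.5,0,100,8,11.6,-2,0,100,10,14.5,-2.5,0])

```text
clock: 2.18
eef_pos: [401.7, -250.7, 281.4]
tool_rot: [-3.141, -0.0, 2.198]
force: [0.9, 0.0, -0.7]
width: 85.4
gripper_force: 0.0
```

Run:
```python
from h import *
plan()
im,d,c=grab('wrist'); save(im,'w1.png'); np.savez('w1.npz',im=im,d=d,**c)
print('cam at',(-c['R'].T@c['t']).round(1), c['R'].round(3), c['mtx'].round(1))
P=cloud(c,d);Z=P[...,2]
n,l,st,ce=cv2.connectedComponentsWithStats(((Z>40)&(Z<60)).astype(np.uint8))
for k in range(1,n):
    if st[k,4]>300:
        cn=max(cv2.findContours((l==k).astype(np.uint8),0,1)[0],key=len)[:,0]; w=ray(c,cn,50)[:,:2].astype(np.float32)
        print(st[k],im[l==k].mean(0).round(),cv2.minEnclosingCircle(w),cv2.minAreaRect(w))
```

```text
t 2.18 at [ 401.7 -250.7  281.4] yaw 125.9 rp [-3.141 -0.   ] w 85.4 F [ 0.9  0.  -0.7]
cam at [ 353.4 -182.5  423.8] [[ 0.81   0.586 -0.   ]
 [ 0.554 -0.767  0.324]
 [ 0.19  -0.263 -0.946]] [[343.2   0.  277.9]
 [  0.  343.2 208.1]
 [  0.    0.    1. ]]
[ 156   98   43   42 1381] [59. 86. 55.] ((283.4930725097656, -267.6014709472656), 22.257287979125977) ((283.0643310546875, -267.4152526855469), (43.331729888916016, 42.7241096496582), 78.18226623535156)
[ 250  139   39   40 1206] [183. 180. 160.] ((386.9434509277344, -245.83912658691406), 21.85308074951172) ((387.05322265625, -245.75732421875), (41.81758117675781, 43.11022186279297), 35.857173919677734)
[ 257  206   37   36 1049] [103.  98.  88.] ((436.5361633300781, -304.2904968261719), 22.727357864379883) ((437.0730285644531, -304.0557861328125), (42.2297477722168, 43.95536422729492), 35.85769271850586)
[ 313  223  113   97 4729] [149. 145. 134.] ((568.080810546875, -290.3990478515625), 70.41268920898438) ((567.8871459960938, -290.33697509765625), (122.76323699951172, 71.453125), 77.18907928466797)
[258 302  34  33 843] [154.  54.  47.] ((513.121826171875, -411.0943603515625), 24.6245174407959) ((513.4041137695312, -411.0523376464844), (42.57390213012695, 48.78171157836914), 24.850595474243164)
```

View pics/w1.png

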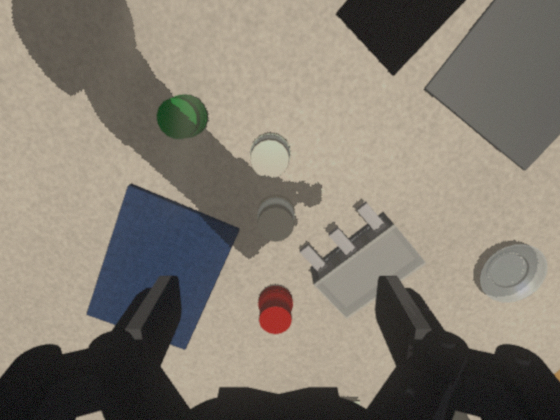

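White jars at (270,155) and (276,218), with tabs at (313,257), (341,240) and (369,216). This agrees with the top view to about 1 mm.

Run:
```python
from h import *
plan((387,-246,110,None),(387,-246,10,None),(387,-246,110,None),(422,74,110,None),(422,74,13,None),(422,74,110,None))
```

```text
t 2.23 at [ 405.3 -242.8  282.8] yaw 126.5 rp [ 3.137e+00 -1.000e-03] w 85.5 F [1.8 6.7 0.9]
 -> turn 0.0 then shift cm x 0.84 y -1.66 z 17.28  rows 4.2
 -> turn 0.0 then shift cm x 0.00 y 0.00 z 10.00  rows 2.4
 -> turn 0.0 then shift cm x 0.00 y 0.00 z -10.00  rows 2.4
 -> turn 0.0 then shift cm x 23.65 y 21.84 z -0.00  rows 7.7
 -> turn 0.0 then shift cm x 0.00 y 0.00 z 9.70  rows 2.3
 -> turn 0.0 then shift cm x 0.00 y 0.00 z -9.70  rows 2.3
```

arm_command(series=[80,1.35,-0.8,4,0,80,1.35,-0.8,8,0,80,1.35,-0.8,12,0,80,1.35,-0.8,16,0,80,1.35,-0.8,17,0])

```text
clock: 2.65
eef_pos: [384.0, -244.6, 106.6]
tool_rot: [-3.138, -0.008, 2.198]
force: [-1.0, 0.7, -0.7]
width: 68.2
gripper_force: 0.0
```

arm_command(series=[80,0,0,0,0,80,0,0,0,0,80,0,0,3.5,0,80,0,0,7,0,80,0,0,10,0])

```text
clock: 3.07
eef_pos: [388.8, -247.5, 11.9]
tool_rot: [3.141, 0.004, 2.197]
force: [25.8, 3.4, -4.7]
width: 68.1
gripper_force: 0.0
```

arm_command(series=[80,0,0,0,0,0,0,0,0,0,0,0,0,0,0,0,0,0,0,0,0,0,0,0,0])

```text
clock: 3.48
eef_pos: [389.6, -247.0, 13.8]
tool_rot: [3.138, 0.005, 2.198]
force: [0.0, 0.2, 7.3]
width: 43.9
gripper_force: 62.1
```

arm_command(series=[0,0,0,0,0,0,0,0,0,0,0,0,0,0,0,0,0,0,0,0,0,0,0,0,0])

```text
clock: 3.9
eef_pos: [389.6, -247.0, 13.7]
tool_rot: [3.138, 0.005, 2.198]
force: [0.4, 1.5, 9.8]
width: 43.9
gripper_force: 62.5
```

arm_command(series=[0,0,0,-1,0,0,0,0,-3,0,0,0,0,-5.5,0,0,0,0,-8,0,0,0,0,-10,0])

```text
clock: 4.32
eef_pos: [388.3, -246.7, 114.3]
tool_rot: [3.14, 0.004, 2.198]
force: [0.5, -0.6, -1.8]
width: 43.9
gripper_force: 61.5
```

arm_command(series=[0,2.4,2.2,0,0,0,4.8,4.4,0,0,0,7.2,6.6,0,0,0,9.6,8.8,0,0,0,12,11,0,0])

```text
clock: 4.73
eef_pos: [406.9, -83.4, 112.8]
tool_rot: [3.139, 0.003, 2.197]
force: [-0.1, -0.2, -1.3]
width: 43.9
gripper_force: 61.5
```

arm_command(series=[0,2.4,2.2,0,0,0,4.8,4.4,0,0,0,7.2,6.6,0,0,0,9.6,8.8,0,0,0,11.9,10.6,0,0])

```text
clock: 5.15
eef_pos: [423.4, 76.7, 112.8]
tool_rot: [3.137, 0.001, 2.199]
force: [-0.6, -0.6, -0.2]
width: 44.5
gripper_force: 61.5
```

arm_command(series=[0,0,0,0,0,0,0,0,0,0,0,0,0,3,0,0,0,0,5,0,0,0,0,7,0])

```text
clock: 5.57
eef_pos: [422.4, 72.4, 41.5]
tool_rot: [3.141, 0.002, 2.196]
force: [15.1, 16.6, -5.3]
width: 44.4
gripper_force: 61.7
```

Run:
```python
from h import *
plan()
im,d,c=grab('top'); save(im,'top1.png')
P=cloud(c,d)
s=monitor.read_state(); print(s['eef_pos'],s['width'],s['gripper_force'])
```

```text
t 5.57 at [422.4  72.4  41.5] yaw 125.8 rp [3.141e+00 2.000e-03] w 44.4 F [15.1 16.6 -5.3]
[419.2770783   70.67424633  38.70793898] 44.376612596574205 61.99491458013654
```

arm_command(series=[0,0,0,0,0,0,0,0,1,0,0,0,0,2,0,0,0,0,2.6,0,0,0,0,2.6,0])

```text
clock: 6.03
eef_pos: [423.5, 74.0, 16.8]
tool_rot: [3.137, 0.001, 2.197]
force: [0.8, -0.4, -1.8]
width: 44.1
gripper_force: 64.4
```

arm_command(series=[0,0,0,0,0,0,0,0,0,0,80,0,0,0,0,80,0,0,0,0,80,0,0,0,0])

```text
clock: 6.45
eef_pos: [422.4, 74.1, 15.7]
tool_rot: [3.141, 0.0, 2.198]
force: [0.2, 0.7, 0.6]
width: 68.2
gripper_force: 0.0
```

arm_command(series=[80,0,0,0,0,80,0,0,-2,0,80,0,0,-5,0,80,0,0,-8.5,0,80,0,0,-9.6,0])

```text
clock: 6.87
eef_pos: [423.0, 75.0, 114.4]
tool_rot: [3.138, 0.001, 2.199]
force: [0.2, -0.1, -0.2]
width: 68.3
gripper_force: 0.0
```

```bash
cat >> h.py <<'E'
def jars(c,im,d):
    P=cloud(c,d);Z=P[...,2]; out=[]
    n,l,st,ce=cv2.connectedComponentsWithStats(((Z>40)&(Z<62)).astype(np.uint8))
    for k in range(1,n):
        if st[k,4]>150:
            cn=max(cv2.findContours((l==k).astype(np.uint8),0,1)[0],key=len)[:,0]; w=ray(c,cn,50)[:,:2].astype(np.float32)
            (x,y),r=cv2.minEnclosingCircle(w)
            if 17<r<32: print('jar?',(round(x,1),round(y,1)),'r',round(r,1),im[l==k].mean(0).round(),'z',np.median(Z[l==k]).round(1))
E
python3 - <<'E'
from h import *
plan()
im,d,c=grab('top'); save(im,'top2.png'); jars(c,im,d)
E
```

```text
t 6.87 at [423.   75.  114.4] yaw 126.0 rp [3.138e+00 1.000e-03] w 68.3 F [ 0.2 -0.1 -0.2]
jar? (514.2, -412.6) r 23.5 [169.  40.  33.] z 50.6
```

arm_command(series=[70,-3.2,-2.1,0,0,70,-6.4,-4.2,0,0,70,-9.6,-6.3,0,0,70,-12.8,-8.4,0,0,70,-16,-10.5,0,0])

```text
clock: 7.33
eef_pos: [430.3, -118.7, 110.8]
tool_rot: [-3.141, -0.001, 2.199]
force: [1.4, 1.2, 0.2]
width: 59.5
gripper_force: 0.0
```

arm_command(series=[70,-3.2,-2.1,0,0,70,-6.4,-4.2,0,0,70,-9.6,-6.3,0,0,70,-12.8,-8.4,0,0,70,-15.5,-10.5,0,0])

```text
clock: 7.75
eef_pos: [436.4, -306.8, 110.6]
tool_rot: [-3.141, -0.0, 2.197]
force: [0.8, -0.2, -0.4]
width: 59.6
gripper_force: 0.0
```

arm_command(series=[70,0,0,-1,0,70,0,0,-2,0,70,0,0,-2,0,70,0,0,-2,0,70,0,0,-2,0])

```text
clock: 8.17
eef_pos: [437.0, -302.5, 131.3]
tool_rot: [-3.142, -0.0, 2.201]
force: [0.7, 0.9, -0.4]
width: 59.5
gripper_force: 0.0
```

Run:
```python
from h import *
plan((437,-304,110,None))
im,d,c=grab('top'); jars(c,im,d)
im,d,c=grab('wrist'); jars(c,im,d)
```

```text
t 8.17 at [ 437.  -302.5  131.3] yaw 126.1 rp [-3.142 -0.   ] w 59.5 F [ 0.7  0.9 -0.4]
 -> turn 0.0 then shift cm x -0.12 y -0.09 z 2.13  rows 0.5
jar? (436.2, -305.2) r 22.8 [121. 116. 101.] z 51.1
jar? (421.6, 73.4) r 21.6 [186. 189. 169.] z 53.7
jar? (282.0, -268.7) r 22.0 [ 56. 126.  63.] z 50.6
jar? (284.9, -267.6) r 23.3 [ 54. 123.  61.] z 49.7
jar? (437.1, -303.9) r 22.6 [126. 121. 108.] z 49.8
jar? (513.1, -410.0) r 25.4 [158.  43.  37.] z 49.8
```

arm_command(series=[70,0,0,3,0,70,0,0,6,0,70,0,0,9,0,70,0,0,11,0,70,0,0,11.9,0])

```text
clock: 8.68
eef_pos: [435.3, -302.5, 9.6]
tool_rot: [-3.14, -0.004, 2.2]
force: [0.2, -0.2, -1.1]
width: 59.7
gripper_force: 0.0
```

arm_command(series=[70,0,0,0,0,0,0,0,0,0,0,0,0,0,0,0,0,0,0,0,0,0,0,0,0])

```text
clock: 9.1
eef_pos: [437.6, -304.7, 13.5]
tool_rot: [3.141, 0.002, 2.198]
force: [-0.8, 0.1, 1.3]
width: 43.9
gripper_force: 61.5
```

arm_command(series=[0,0,0,-1,0,0,0,0,-3,0,0,0,0,-5.5,0,0,0,0,-8,0,0,0,0,-10,0])

```text
clock: 9.52
eef_pos: [437.2, -304.2, 114.9]
tool_rot: [3.141, 0.001, 2.198]
force: [1.0, -0.0, -1.8]
width: 44.0
gripper_force: 61.5
```

arm_command(series=[0,2.4,1.4,0,0,0,4.8,2.8,0,0,0,7.2,4.2,0,0,0,9.6,5.6,0,0,0,12,7,0,0])

```text
clock: 9.93
eef_pos: [422.9, -165.0, 113.4]
tool_rot: [3.141, 0.001, 2.197]
force: [1.1, 1.1, -2.2]
width: 44.3
gripper_force: 61.5
```

arm_command(series=[0,2.4,1.4,0,0,0,4.8,2.8,0,0,0,7.2,4.2,0,0,0,9.6,5.6,0,0,0,12,7.1,0,0])

```text
clock: 10.35
eef_pos: [409.9, -26.1, 113.3]
tool_rot: [3.141, 0.001, 2.198]
force: [0.5, -0.4, -1.5]
width: 44.0
gripper_force: 61.5
```

arm_command(series=[0,0,0,0,0,0,0,0,0,0,0,0,0,3,0,0,0,0,5,0,0,0,0,7,0])

```text
clock: 10.77
eef_pos: [410.5, -28.9, 42.0]
tool_rot: [3.141, 0.001, 2.195]
force: [0.9, -0.4, -2.2]
width: 43.9
gripper_force: 61.6
```

arm_command(series=[0,0,0,0,0,0,0,0,1,0,0,0,0,2,0,0,0,0,2.6,0,0,0,0,2.6,0])

```text
clock: 11.18
eef_pos: [410.8, -28.2, 16.7]
tool_rot: [3.141, 0.002, 2.197]
force: [0.1, -0.1, -1.3]
width: 44.2
gripper_force: 61.9
```

arm_command(series=[0,0,0,0,0,0,0,0,0,0,80,0,0,0,0,80,0,0,0,0,80,0,0,0,0])

```text
clock: 11.6
eef_pos: [410.4, -27.2, 16.7]
tool_rot: [3.141, 0.001, 2.198]
force: [-0.2, -0.2, 0.5]
width: 68.3
gripper_force: 0.0
```

arm_command(series=[80,0,0,0,0,80,0,0,-2,0,80,0,0,-5,0,80,0,0,-8.5,0,80,0,0,-9.6,0])

```text
clock: 12.02
eef_pos: [411.1, -26.5, 115.4]
tool_rot: [3.139, 0.002, 2.199]
force: [0.3, 0.0, -0.7]
width: 68.2
gripper_force: 0.0
```

arm_command(series=[35,0,0,-1,-7,35,0,0,-2,-14,35,0,0,-2,-21,35,0,0,-2,-28,35,0,0,-2,-35])

```text
clock: 12.43
eef_pos: [410.1, -27.3, 132.6]
tool_rot: [-3.141, 0.001, 2.815]
force: [-0.4, 0.6, -1.3]
width: 29.9
gripper_force: 0.0
```

arm_command(series=[35,0,0,-1,-6.3,35,0,0,-2,-6.3,35,0,0,-4,-6.3,35,0,0,-6,-6.3,35,0,0,-6,-6.3])

```text
clock: 12.85
eef_pos: [411.7, -26.6, 194.7]
tool_rot: [3.141, 0.004, 2.919]
force: [0.7, 0.3, -0.7]
width: 29.6
gripper_force: 0.0
```

arm_command(series=[35,-1.3,-2.4,0,0,35,-2.6,-4.8,0,0,35,-3.9,-7.2,0,0,35,-5.2,-9.6,0,0,35,-6.5,-12,0,0])

```text
clock: 13.27
eef_pos: [446.7, -159.9, 191.7]
tool_rot: [-3.141, -0.001, 2.919]
force: [0.6, 0.6, 1.0]
width: 30.1
gripper_force: 0.0
```

arm_command(series=[35,-1.3,-2.4,0,0,35,-2.6,-4.8,0,0,35,-3.9,-7.2,0,0,35,-5.2,-9.6,0,0,35,-6.2,-12,0,0])

```text
clock: 13.68
eef_pos: [481.0, -290.7, 191.5]
tool_rot: [-3.141, -0.001, 2.919]
force: [1.0, -0.5, 0.1]
width: 29.9
gripper_force: 0.0
```

arm_command(series=[35,0,0,0,0,35,0,0,0,0,35,0,0,0,0,35,0,0,0,0,35,0,0,0,0])

```text
clock: 14.1
eef_pos: [480.9, -287.9, 192.4]
tool_rot: [-3.142, -0.0, 2.921]
force: [0.3, -0.1, -0.1]
width: 29.9
gripper_force: 0.0
```

Run:
```python
from h import *
plan()
im,d,c=grab('top'); jars(c,im,d)
print('w')
im,d,c=grab('wrist'); jars(c,im,d); save(im,'w2.png'); np.savez('w2.npz',im=im,d=d,**c)
```

```text
t 14.1 at [ 480.9 -287.9  192.4] yaw 167.4 rp [-3.142 -0.   ] w 29.9 F [ 0.3 -0.1 -0.1]
jar? (421.6, 73.4) r 21.6 [186. 190. 169.] z 54.0
jar? (411.5, -30.0) r 21.7 [187. 190. 168.] z 53.6
jar? (281.8, -268.4) r 22.1 [ 56. 127.  63.] z 50.5
w
jar? (513.9, -411.5) r 23.8 [155.  48.  42.] z 49.8
```

View pics/w2.png

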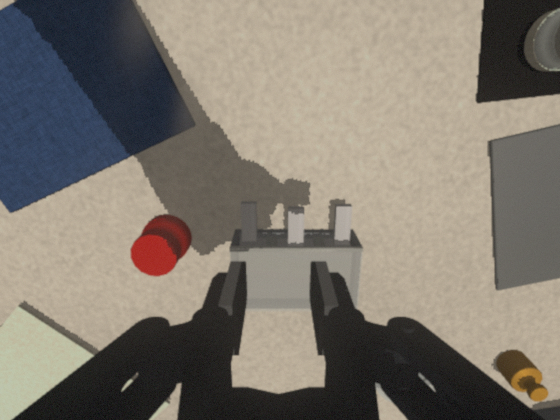

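Both white jars stand on the mat. The magazine is in view with tabs at (249,220), (295,225) and (343,220). I'll measure the tabs by height.

```bash
cat >> h.py <<'E'
MAG=np.array([568,-290.4]); MY=np.radians(-12.8)
def tabs(c,im,d,lev=(18,26,34)):
    P=cloud(c,d); q=(P[...,:2]-MAG); X=q[...,0]*np.cos(MY)+q[...,1]*np.sin(MY); Y=-q[...,0]*np.sin(MY)+q[...,1]*np.cos(MY); Z=P[...,2]
    for nm,y0 in(('p1',-46),('p2',46),('p3',0)):
        m=(np.abs(Y-y0)<16)&(X<-40)&(X>-90)&(Z>7)&(Z<45)
        if m.sum()<40: print(nm,'none'); continue
        zt=np.median(Z[m]); l=cv2.findContours(m.astype(np.uint8),0,1)[0]; cn=max(l,key=len)[:,0]
        w=ray(c,cn,zt)[:,:2]; r=cv2.minAreaRect(w.astype(np.float32))
        print(nm,'px',cn.mean(0).round(),'z',zt.round(1),'magX %.1f..%.1f'%tuple(np.percentile(X[m],[2,98])),'magY %.1f..%.1f'%tuple(np.percentile(Y[m],[3,97])),'rect',np.round(r[0],1),np.round(r[1],1),round(r[2],1))
E
python3 - <<'E'
from h import *
z=np.load('w2.npz'); im=z['im']; d=z['d']; c={k:z[k] for k in('mtx','R','t')}
tabs(c,im,d)
P=cloud(c,d);Z=P[...,2]
m=((Z>41)&(Z<52)).astype(np.uint8);m[:,:228]=0;m[:,368:]=0;m[:225]=0
e=cv2.findContours(m,0,1)[0]; cn=max(e,key=len)[:,0]
# front edge of the roof
ft=[(u,cn[cn[:,0]==u][:,1].min()) for u in range(240,355,4) if (cn[:,0]==u).any()]
w=ray(c,ft,46)[:,:2]; f=cv2.fitLine(w.astype(np.float32),cv2.DIST_HUBER,0,.01,.01).ravel(); print('front line',f, 'yaw',np.degrees(np.arctan2(-f[0],f[1])), 'ends',w[0],w[-1])
lf=ray(c,[(cn[:,0].min(),260),(cn[:,0].max(),260)],46); print(lf)
plan((MAG[0],MAG[1],0,None))
def mag(x,y): return MAG+[x*np.cos(MY)-y*np.sin(MY),x*np.sin(MY)+y*np.cos(MY)]
print(mag(-57,-46))
E
```

```text
p1 px [248. 214.] z 17.9 magX -64.3..-40.8 magY -53.1..-38.9 rect [ 506.3 -323.4] [15.2 26.4] 79.1
p2 px [342. 217.] z 25.8 magX -64.3..-40.7 magY 38.4..52.8 rect [ 526.1 -234.5] [16.4 26.6] 77.3
p3 px [295. 220.] z 33.9 magX -64.4..-40.3 magY -7.0..7.1 rect [ 516.1 -278.8] [15.2 26.1] 77.3
front line [ 2.1984755e-01  9.7553426e-01  5.3534619e+02 -2.9326074e+02] yaw -12.700079 ends [ 526.22762175 -333.7228048 ] [ 549.02307163 -232.57196665]
[[ 536.94437999 -347.21676158   46.        ]
 [ 564.38274707 -225.45373598   46.        ]]
t 14.2 at [ 481.1 -288.3  192.5] yaw 167.3 rp [-3.141  0.   ] w 30.0 F [-0.4 -0.5 -0.1]
 -> turn 0.0 then shift cm x -8.53 y 1.71 z 19.25  rows 5.1
[ 502.22525591 -322.62860593]
```

Tabs are at magazine x −41 to −64 and y ±46 or 0, with tops at 18, 26 and 34 mm. Gripping plate1 (lowest) first.

arm_command(series=[35,-1.5,-1.5,1,0,35,-3.1,-2.9,4,0,35,-3.1,-2.9,7.5,0,35,-3.1,-2.9,11,0,35,-3.1,-2.9,14,0])

```text
clock: 14.62
eef_pos: [504.4, -324.1, 50.3]
tool_rot: [3.141, -0.001, 2.919]
force: [-0.4, -0.4, 0.9]
width: 30.1
gripper_force: 0.0
```

arm_command(series=[35,0,0,0,0,35,0,0,0,0,35,0,0,2,0,35,0,0,3.8,0,35,0,0,4.7,0])

```text
clock: 15.03
eef_pos: [505.8, -324.7, 6.5]
tool_rot: [-3.141, 0.002, 2.919]
force: [0.2, 0.5, -0.7]
width: 29.4
gripper_force: 0.0
```

arm_command(series=[35,0,0,0,0,35,0,0,0,0,35,0,0,0,0,35,0,0,0,0,35,0,0,0,0])

```text
clock: 15.45
eef_pos: [505.5, -324.6, 6.5]
tool_rot: [-3.141, 0.002, 2.919]
force: [-0.3, -0.1, -0.0]
width: 30.0
gripper_force: 0.0
```

Run:
```python
from h import *
plan((505.1,-323.3,4,None))
```

```text
t 15.45 at [ 505.5 -324.6    6.5] yaw 167.2 rp [-3.141e+00  2.000e-03] w 30.0 F [-0.3 -0.1 -0. ]
 -> turn 0.0 then shift cm x 0.07 y 0.12 z 0.25  rows 0.1
```

arm_command(series=[35,0,0.1,0.2,0,0,0,0.1,0.2,0,0,0,0.1,0.2,0,0,0,0.1,0.2,0,0,0,0.1,0.2,0])

```text
clock: 15.87
eef_pos: [505.0, -323.3, 3.5]
tool_rot: [-3.142, -0.0, 2.919]
force: [-0.8, -0.0, 3.2]
width: 13.5
gripper_force: 58.5
```

arm_command(series=[0,0.5,0,0,0,0,1.5,0,0,0,0,2.5,0,0,0,0,3.5,0,0,0,0,4.5,0,0,0])

```text
clock: 16.28
eef_pos: [462.5, -313.4, 3.6]
tool_rot: [3.141, 0.004, 2.919]
force: [3.0, -0.8, -0.5]
width: 13.5
gripper_force: 58.7
```

arm_command(series=[0,1,0,0,0,0,2,0,0,0,0,3,0,0,0,0,3.5,0,0,0,0,3.5,0,0,0])

```text
clock: 16.7
eef_pos: [425.0, -305.5, 2.9]
tool_rot: [-3.141, -0.003, 2.919]
force: [-0.7, 0.5, -1.3]
width: 13.4
gripper_force: 58.6
```

Run:
```python
from h import *
plan()
im,d,c=grab('scene'); save(im[100:240,120:300],'s1.png'); im,d,c=grab('wrist'); save(cv2.hconcat([im]),'w3.png'); P=cloud(c,d); tabs(c,im,d)
```

```text
t 16.7 at [ 425.  -305.5    2.9] yaw 167.2 rp [-3.141e+00 -3.000e-03] w 13.4 F [-0.7  0.5 -1.3]
p1 px [280. 383.] z 16.8 magX -89.7..-79.3 magY -54.2..-35.1 rect [ 475.7 -315. ] [20.9 11.5] 75.5
p2 px [482. 377.] z 16.1 magX -89.9..-84.1 magY 48.4..55.2 rect [ 494.4 -221.1] [7.8 5.5] 77.2
p3 px [373. 409.] z 16.3 magX -89.3..-61.3 magY -3.0..15.3 rect [ 502.1 -274.5] [19.7  3.8] 27.5
```

View pics/w3.png

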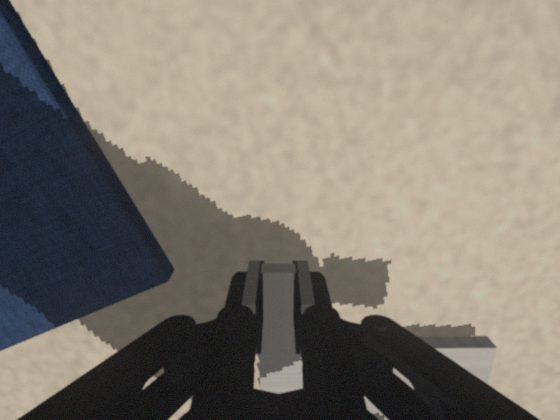

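Plate1 is held: its tab is between the fingers at (277,310) and the plate body is out of the mouth. Lifting and carrying it to the right end of the row.

arm_command(series=[0,0,0,-1,0,0,0,0,-3,0,0,0,0,-6,0,0,0,0,-9,0,0,0,0,-11,0])

```text
clock: 17.22
eef_pos: [428.7, -305.5, 116.3]
tool_rot: [3.141, 0.003, 2.92]
force: [1.0, -0.3, -0.8]
width: 13.1
gripper_force: 58.4
```

arm_command(series=[0,0,0,0,-4,0,0,0,0,-8,0,0,0,0,-12.8,0,0,0,0,-12.8,0,0,0,0,-12.8])

```text
clock: 17.63
eef_pos: [427.7, -305.6, 113.9]
tool_rot: [3.141, 0.001, 3.14]
force: [0.7, -0.0, -1.4]
width: 13.1
gripper_force: 58.5
```

arm_command(series=[0,-0.9,2.4,0,0,0,-1.9,4.9,0,0,0,-2.9,7.4,0,0,0,-3.9,9.8,0,0,0,-4.9,12.3,0,0])

```text
clock: 18.05
eef_pos: [476.7, -181.4, 113.6]
tool_rot: [3.142, 0.001, 3.14]
force: [0.2, 0.5, -1.2]
width: 13.1
gripper_force: 58.9
```

arm_command(series=[0,-0.9,2.4,0,0,0,-1.9,4.9,0,0,0,-2.9,7.4,0,0,0,-3.9,9.8,0,0,0,-4.9,12.3,0,0])

```text
clock: 18.47
eef_pos: [525.5, -58.2, 113.6]
tool_rot: [3.142, 0.0, 3.14]
force: [-0.4, -0.9, -0.9]
width: 13.0
gripper_force: 58.9
```

arm_command(series=[0,0,0,0,0,0,0,0,0,0,0,0,0,2,0,0,0,0,4,0,0,0,0,6,0])

```text
clock: 18.88
eef_pos: [524.5, -62.2, 53.2]
tool_rot: [-3.138, -0.0, 3.139]
force: [0.0, -1.8, 3.2]
width: 12.9
gripper_force: 67.6
```

arm_command(series=[0,0,0,0,0,0,0,0,0,0,0,0,0,0,0,0,0,0,0,0,0,0,0,0,0])

```text
clock: 19.3
eef_pos: [525.3, -60.0, 54.3]
tool_rot: [-3.141, 0.001, -3.142]
force: [-0.7, -1.5, 2.1]
width: 13.2
gripper_force: 68.2
```

```bash
cat >> h.py <<'E'
def plates(c,im,d,zlo,zhi,box=(470,670,-100,310),zt=13):
    P=cloud(c,d); X,Y,Z=P[...,0],P[...,1],P[...,2]
    m=((Z>zlo)&(Z<zhi)&(X>box[0])&(X<box[1])&(Y>box[2])&(Y<box[3])).astype(np.uint8)
    n,l,st,_=cv2.connectedComponentsWithStats(m)
    for k in range(1,n):
        if st[k,4]>250:
            cn=max(cv2.findContours((l==k).astype(np.uint8),0,1)[0],key=len)[:,0]; zz=np.median(Z[l==k]); r=cv2.minAreaRect(ray(c,cn,zz)[:,:2].astype(np.float32))
            print('blob',st[k],'z',zz.round(1),'rect',np.round(r[0],1),np.round(r[1],1),round(r[2],1))
E
python3 - <<'E'
from h import *
plan((523.5,-59,6,180))
im,d,c=grab('top'); save(im[140:300,80:440],'t3.png'); jars(c,im,d); plates(c,im,d,30,90)
E
```

```text
t 19.3 at [525.3 -60.   54.3] yaw -180.0 rp [-3.141e+00  1.000e-03] w 13.2 F [-0.7 -1.5  2.1]
 -> turn 0.0 then shift cm x 0.18 y 0.10 z 4.83  rows 1.2
jar? (421.6, 73.4) r 21.6 [194. 198. 177.] z 53.7
jar? (411.5, -30.0) r 21.6 [196. 199. 176.] z 53.6
jar? (281.8, -268.4) r 22.1 [31. 71. 36.] z 50.7
```

View pics/t3.png

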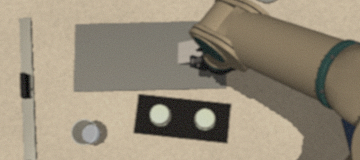

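The plate is partly hidden at crop (185,50), and the pad force rose to 68 N with an upward force. I'll check for a slip.

Run:
```python
from h import *
for n in('top','wrist','scene'):
    im,d,c=grab(n); P=cloud(c,d); X,Y,Z=P[...,0],P[...,1],P[...,2]
    m=(X>545)&(X<640)&(Y>-75)&(Y<70)&(Z>9)&(Z<75); print(n,m.sum())
    for x in range(545,640,8):
        for y in range(-70,70,20):
            k=m&(abs(X-x)<4)&(abs(Y-y)<10)
            print('%5.0f'%np.median(Z[k]) if k.sum()>5 else '    .',end='')
        print(' x',x)
    save(im,n+'5.png')
```

```text
top 429
    .    .    .    .   31   26    . x 545
    .    .    .    .   31   25    . x 553
    .    .    .   38   30   23    . x 561
    .    .    .   37   28   23    . x 569
    .    .    .   33   27   20    . x 577
    .    .    .   32   26   18    . x 585
    .    .    .   31   23   17    . x 593
    .    .    .    .   21    .    . x 601
    .    .    .    .    .    .    . x 609
    .    .    .    .    .    .    . x 617
    .    .    .    .    .    .    . x 625
    .    .    .    .    .    .    . x 633
wrist 6104
   64   62   40   36   30   24    . x 545
   63   60   45   41   32   25    . x 553
   61   58   44   40   30   23    . x 561
   59   56    .    .   27   21    . x 569
   57   54    .    .   24   20    . x 577
   56   52    .    .    .   17    . x 585
   54   50    .    .    .   14    . x 593
   50   48    .    .    .    .    . x 601
    .    .    .    .    .    .    . x 609
    .    .    .    .    .    .    . x 617
    .    .    .    .    .    .    . x 625
    .    .    .    .    .    .    . x 633
scene 766
    .    .    .    .   31   25    . x 545
   61   55   47   40   30   22    . x 553
    .   54   46   36   28   20    . x 561
   58   51   43   35   27   19    . x 569
   55   50   42   33   25   17    . x 577
   53   49   40   31   24   16    . x 585
   52   45   37   28   22   14    . x 593
   49   44   35   28   19   13    . x 601
    .    .    .    .    .    .    . x 609
    .    .    .    .    .    .    . x 617
    .    .    .    .    .    .    . x 625
    .    .    .    .    .    .    . x 633
```

View pics/wrist5.png

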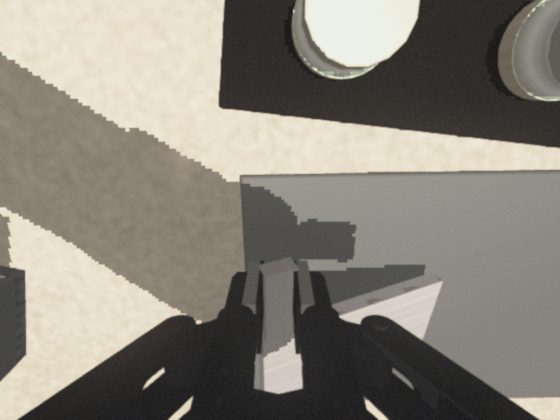

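The plate has sagged in the grip: the back slopes down about 17° and the left end is low, touching the board. Lowering slowly should lay it flat against the board.

arm_command(series=[0,0,0,0.4,0,0,0,0,0.8,0,0,0,0,1.2,0,0,0,0,1.6,0,0,0,0,2,0])

```text
clock: 19.92
eef_pos: [524.9, -59.7, 32.9]
tool_rot: [-3.141, 0.0, -3.141]
force: [1.7, 0.9, -0.1]
width: 13.3
gripper_force: 65.2
```

arm_command(series=[0,0,0,0.4,0,0,0,0,0.8,0,0,0,0,1.2,0,0,0,0,1.6,0,0,0,0,1.8,0])

```text
clock: 20.33
eef_pos: [524.5, -59.2, 14.7]
tool_rot: [3.141, -0.001, -3.14]
force: [-1.8, -2.2, 3.2]
width: 13.2
gripper_force: 66.9
```

Run:
```python
from h import *
plan((523.5,-59,6,180))
im,d,c=grab('scene'); P=cloud(c,d); X,Y,Z=P[...,0],P[...,1],P[...,2]
m=(X>500)&(X<660)&(Y>-90)&(Y<90)&(Z>8)&(Z<75)
for x in range(545,650,8):
        for y in range(-70,90,20):
            k=m&(abs(X-x)<4)&(abs(Y-y)<10)
            print('%5.0f'%np.median(Z[k]) if k.sum()>2 else '    .',end='')
        print(' x',x)
```

```text
t 20.33 at [524.5 -59.2  14.7] yaw -179.9 rp [ 3.141e+00 -1.000e-03] w 13.2 F [-1.8 -2.2  3.2]
 -> turn 0.1 then shift cm x 0.10 y 0.02 z 0.87  rows 0.2
   24   23    .    .    .    .    .    . x 545
   22   21   22   21   20   20   17    . x 553
   20   20   20   19   19   19   17    . x 561
   18   20   19   19   17   17   18    . x 569
   19   18   17   18   16   16   14    . x 577
   16   17   16   15   16   16   13    . x 585
   17   15   15   14   14   14   12    . x 593
   13   14   13   13   12   12   12    . x 601
   14   13   11   11   11    .    .    . x 609
    .    .    .    .    .    .    .    . x 617
    .    .    .    .    .    .    .    . x 625
    .    .    .    .    .    .    .    . x 633
    .    .    .    .    .    .    .    . x 641
    .    .    .    .    .    .    .    . x 649
```

arm_command(series=[0,0,0,0.3,0,0,0,0,0.6,0,0,0,0,0.8,0,0,0,0,0.8,0,0,0,0,0.8,0])

```text
clock: 20.8
eef_pos: [524.7, -59.1, 7.5]
tool_rot: [3.141, 0.0, -3.14]
force: [-3.1, 0.6, 6.4]
width: 12.8
gripper_force: 66.7
```

arm_command(series=[15,0,0,0,0,20,0,0,0,0,35,0,0,0,0,35,0,0,0,0,35,0,0,0,0])

```text
clock: 21.22
eef_pos: [525.0, -59.5, 7.1]
tool_rot: [3.141, 0.0, -3.141]
force: [0.7, 0.2, 0.3]
width: 29.9
gripper_force: 0.0
```

arm_command(series=[35,0,0,0,0,35,0,0,-2,0,35,0,0,-5,0,35,0,0,-9,0,35,0,0,-13,0])

```text
clock: 21.63
eef_pos: [524.0, -59.3, 138.1]
tool_rot: [3.141, -0.002, -3.14]
force: [1.1, -0.3, -0.2]
width: 29.5
gripper_force: 0.0
```

arm_command(series=[35,2,-2,-2,0,35,4,-5,-4,0,35,5,-9,-6,0,35,5,-13,-6,0,35,5,-13,-6,0])

```text
clock: 22.05
eef_pos: [473.8, -199.1, 197.4]
tool_rot: [-3.135, -0.0, 3.13]
force: [0.5, 0.1, -1.5]
width: 29.8
gripper_force: 0.0
```

Run:
```python
from h import *
plan()
im,d,c=grab('scene'); plates(c,im,d,8.5,20)
im,d,c=grab('top'); plates(c,im,d,8.5,20); jars(c,im,d); save(im,'t6.png')
im,d,c=grab('wrist'); tabs(c,im,d);plates(c,im,d,8.5,20)
```

```text
t 22.05 at [ 473.8 -199.1  197.4] yaw 179.3 rp [-3.135 -0.   ] w 29.8 F [ 0.5  0.1 -1.5]
blob [232 210  41  36 618] z 11.5 rect [560.5 -11.8] [111.3  96.7] 90.0
blob [ 255  174   48   44 1158] z 14.0 rect [566.9 -15.5] [121.   96.8] 81.9
jar? (421.6, 73.4) r 21.6 [189. 193. 173.] z 53.5
jar? (411.5, -30.0) r 21.6 [190. 194. 171.] z 53.9
jar? (281.8, -268.4) r 22.1 [ 57. 129.  64.] z 50.6
p1 none
p2 px [237. 230.] z 18.0 magX -66.6..-40.6 magY 39.2..53.2 rect [ 525.4 -233.4] [15.  30.3] 77.4
p3 px [190. 225.] z 25.9 magX -64.6..-40.6 magY -6.8..7.8 rect [ 516.  -277.8] [16.1 28. ] 76.7
blob [ 390  215  111   84 5486] z 12.9 rect [560.7 -13.8] [112.1  97.6] 89.7
```

View pics/t6.png

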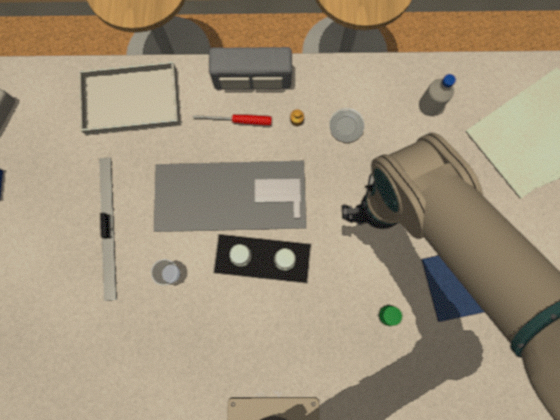

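Plate1 lies flat and square on the board at top px (277,192) with its tab at (297,208). The remaining plates have dropped to tab tops of 18 (p2) and 26 (p3). Next is plate2.

arm_command(series=[35,0,0,0,6,35,0,0,0,12.8,35,0,0,0,12.8,35,0,0,0,12.8,35,0,0,0,12.8])

```text
clock: 22.62
eef_pos: [475.2, -188.3, 197.3]
tool_rot: [3.141, -0.0, 2.924]
force: [0.3, 0.3, -0.8]
width: 30.2
gripper_force: 0.0
```

Run:
```python
from h import *
plan((523.7,-233.2,50,167.2),(523.7,-233.2,6,None))
```

```text
t 22.62 at [ 475.2 -188.3  197.3] yaw 167.5 rp [ 3.141 -0.   ] w 30.2 F [ 0.3  0.3 -0.8]
 -> turn 0.3 then shift cm x -5.73 y -3.30 z 14.73  rows 3.9
 -> turn 0.0 then shift cm x 0.00 y 0.00 z 4.40  rows 1.1
```

arm_command(series=[35,-2,-1.1,2,0.3,35,-4,-2.2,4,0.3,35,-5.7,-3.3,7,0.3,35,-5.7,-3.3,10.5,0.3,35,-5.7,-3.3,14,0.3])

```text
clock: 23.03
eef_pos: [524.4, -234.8, 55.8]
tool_rot: [3.141, 0.002, 2.915]
force: [0.4, -0.2, -0.0]
width: 29.7
gripper_force: 0.0
```

arm_command(series=[35,0,0,0.7,0,35,0,0,0.7,0,35,0,0,0.7,0,35,0,0,0.7,0,35,0,0,0.7,0])

```text
clock: 23.45
eef_pos: [524.7, -234.6, 52.5]
tool_rot: [-3.141, 0.004, 2.914]
force: [-0.9, -0.2, -0.6]
width: 29.8
gripper_force: 0.0
```

Run:
```python
from h import *
plan((523.7,-233.2,6,167.2))
```

```text
t 23.45 at [ 524.7 -234.6   52.5] yaw 167.0 rp [-3.141  0.004] w 29.8 F [-0.9 -0.2 -0.6]
 -> turn -0.2 then shift cm x 0.13 y 0.11 z 4.65  rows 1.1
```

Descend, close, pull 80 mm.

arm_command(series=[35,0.1,0.1,1.5,-0.2,35,0.1,0.1,3,-0.2,35,0.1,0.1,4,-0.2,35,0.1,0.1,4.7,-0.2,35,0.1,0.1,4.7,-0.2])

```text
clock: 23.87
eef_pos: [522.1, -233.3, 2.8]
tool_rot: [-3.141, -0.001, 2.917]
force: [0.1, 0.0, -0.9]
width: 30.0
gripper_force: 0.0
```

arm_command(series=[0,0,0,0,0,0,0,0,0,0,0,0,0,0,0,0,0,0,0,0,0,0,0,0,0])

```text
clock: 24.28
eef_pos: [523.0, -233.2, 4.0]
tool_rot: [3.142, 0.001, 2.917]
force: [-0.8, -0.4, 2.8]
width: 13.3
gripper_force: 58.9
```

arm_command(series=[0,0.5,0,0,0,0,1.5,0,0,0,0,2.5,0,0,0,0,3.5,0,0,0,0,4.5,0,0,0])

```text
clock: 24.7
eef_pos: [479.6, -223.3, 3.8]
tool_rot: [3.141, 0.003, 2.918]
force: [2.2, 0.1, 0.2]
width: 13.5
gripper_force: 58.6
```

arm_command(series=[0,1,0,0,0,0,2,0,0,0,0,3,0,0,0,0,3.5,0,0,0,0,3.5,0,0,0])

```text
clock: 25.12
eef_pos: [442.6, -215.3, 3.1]
tool_rot: [-3.141, -0.002, 2.917]
force: [0.9, 0.2, -1.0]
width: 13.6
gripper_force: 58.5
```

Run:
```python
from h import *
plan((440,-220,115,167.2))
im,d,c=grab('wrist'); save(im,'w7.png'); im,d,c=grab('scene'); tabs(c,im,d)
```

```text
t 25.12 at [ 442.6 -215.3    3.1] yaw 167.1 rp [-3.141e+00 -2.000e-03] w 13.6 F [ 0.9  0.2 -1. ]
 -> turn -0.1 then shift cm x 0.15 y -0.51 z -11.19  rows 2.7
p1 px [207. 169.] z 13.5 magX -88.9..-53.5 magY -55.0..-31.0 rect [ 489.9 -316. ] [26.9 39.8] 77.6
p2 px [219. 183.] z 13.6 magX -88.8..-52.5 magY 30.5..56.8 rect [ 508.8 -230.9] [30.3 41.7] 82.0
p3 px [212. 176.] z 16.5 magX -88.3..-43.1 magY -11.3..14.4 rect [ 503.2 -272.6] [35.1 42.4] 83.5
```

View pics/w7.png

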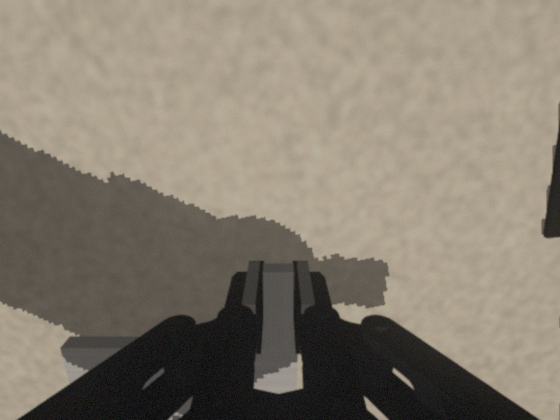

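Plate2 is held squarely, with its tab at (277,310). Carrying it to the left end.

arm_command(series=[0,0,0,-1,0,0,0,0,-3,0,0,0,0,-6,0,0,0,0,-9,0,0,0,0,-11,0])

```text
clock: 25.63
eef_pos: [446.0, -215.1, 115.6]
tool_rot: [3.141, 0.003, 2.918]
force: [-0.6, -0.2, -0.7]
width: 13.1
gripper_force: 62.3
```

arm_command(series=[0,0,0,0,-4,0,0,0,0,-8,0,0,0,0,-12.9,0,0,0,0,-12.9,0,0,0,0,-12.9])

```text
clock: 26.05
eef_pos: [445.0, -215.4, 113.3]
tool_rot: [3.141, 0.001, 3.14]
force: [-0.3, 0.2, -1.1]
width: 13.3
gripper_force: 62.3
```

arm_command(series=[0,-0.5,2.5,0,0,0,-1,5.7,0,0,0,-1.5,9,0,0,0,-2.1,12.5,0,0,0,-2.7,16,0,0])

```text
clock: 26.47
eef_pos: [471.7, -54.0, 113.3]
tool_rot: [3.141, 0.0, 3.139]
force: [0.7, 0.3, -0.8]
width: 13.6
gripper_force: 62.3
```

arm_command(series=[0,-0.5,3.2,0,0,0,-1,6.4,0,0,0,-1.5,9.6,0,0,0,-2.1,12.8,0,0,0,-2.7,16,0,0])

```text
clock: 26.88
eef_pos: [498.5, 106.5, 113.3]
tool_rot: [3.142, 0.0, 3.14]
force: [0.9, -0.3, -1.4]
width: 12.9
gripper_force: 62.3
```

arm_command(series=[0,-0.5,3.2,0,0,0,-1,6.4,0,0,0,-1.5,9.6,0,0,0,-2.1,12.8,0,0,0,-2.6,16.2,0,0])

```text
clock: 27.3
eef_pos: [524.5, 268.0, 113.1]
tool_rot: [-3.141, 0.0, 3.14]
force: [0.9, -1.7, -0.9]
width: 13.2
gripper_force: 62.3
```

arm_command(series=[0,0,0,0,0,0,0,0,0,0,0,0,0,1.5,0,0,0,0,3,0,0,0,0,4,0])

```text
clock: 27.72
eef_pos: [523.7, 263.8, 70.5]
tool_rot: [-3.138, -0.002, 3.14]
force: [0.0, -0.1, 0.1]
width: 13.0
gripper_force: 62.3
```

arm_command(series=[0,0,0,0.5,0,0,0,0,1,0,0,0,0,1,0,0,0,0,1,0,0,0,0,1,0])

```text
clock: 28.13
eef_pos: [524.4, 266.9, 63.8]
tool_rot: [3.141, 0.001, -3.141]
force: [0.9, -0.1, -0.6]
width: 13.4
gripper_force: 62.3
```

Run:
```python
from h import *
plan((523,267,9,180))
im,d,c=grab('scene'); P=cloud(c,d); X,Y,Z=P[...,0],P[...,1],P[...,2]
m=(X>500)&(X<660)&(Y>100)&(Y<300)&(Z>8)&(Z<120)
for x in range(530,640,12):
        for y in range(150,290,15):
            k=m&(abs(X-x)<6)&(abs(Y-y)<7)
            print('%5.0f'%np.median(Z[k]) if k.sum()>2 else '    .',end='')
        print(' x',x)
im,d,c=grab('top'); jars(c,im,d); tabs(c,im,d)
```

```text
t 28.13 at [524.4 266.9  63.8] yaw -180.0 rp [3.141e+00 1.000e-03] w 13.4 F [ 0.9 -0.1 -0.6]
 -> turn 0.0 then shift cm x 0.14 y 0.01 z 5.48  rows 1.3
    .    .    .    .    .  116  114   90   75   92 x 530
    .    .   42   47    .    .  116   89   72  109 x 542
    .   39   42   46   50   55   60   64   68    . x 554
    .   35   38   43   47   53   57   62   65    . x 566
    .   32   36   40   44   50   55   59   63    . x 578
    .   29   33   39   43   47   51   56   60    . x 590
    .    .   30   36   39   44   48   53   57    . x 602
    .    .    .    .    .    .    .    .    .    . x 614
    .    .    .    .    .    .    .    .    .    . x 626
    .    .    .    .    .    .    .    .    .    . x 638
jar? (514.2, -413.1) r 23.2 [174.  42.  34.] z 50.7
jar? (281.8, -268.4) r 22.1 [ 60. 134.  67.] z 50.6
p1 none
p2 none
p3 px [389. 215.] z 19.2 magX -67.5..-40.6 magY -8.5..6.5 rect [ 515.1 -277.7] [19.  29.1] 75.9
```

It sags as before. Lowering it flat the same way.

arm_command(series=[0,0,0,0.6,0,0,0,0,1.2,0,0,0,0,1.8,0,0,0,0,2.4,0,0,0,0,3,0])

```text
clock: 28.65
eef_pos: [523.7, 267.6, 33.0]
tool_rot: [3.14, -0.0, -3.14]
force: [-1.5, 2.1, 3.6]
width: 13.5
gripper_force: 60.3
```

arm_command(series=[0,0,0,0.4,0,0,0,0,0.8,0,0,0,0,1.2,0,0,0,0,1.6,0,0,0,0,1.8,0])

```text
clock: 29.07
eef_pos: [524.1, 266.4, 14.8]
tool_rot: [-3.141, -0.0, -3.141]
force: [-1.1, 0.9, 2.7]
width: 13.2
gripper_force: 61.4
```

arm_command(series=[0,0,0,0.3,0,0,0,0,0.6,0,0,0,0,0.8,0,0,0,0,0.8,0,0,0,0,0.8,0])

```text
clock: 29.48
eef_pos: [523.8, 266.5, 7.4]
tool_rot: [-3.141, -0.0, -3.141]
force: [-3.5, 0.7, 5.5]
width: 13.1
gripper_force: 61.3
```

arm_command(series=[15,0,0,0,0,20,0,0,0,0,35,0,0,0,0,35,0,0,0,0,35,0,0,0,0])

```text
clock: 29.9
eef_pos: [524.4, 266.1, 7.0]
tool_rot: [-3.141, 0.0, -3.141]
force: [-0.4, -0.4, -0.4]
width: 29.7
gripper_force: 0.0
```

arm_command(series=[35,0,0,0,0,35,0,0,-2,0,35,0,0,-5,0,35,0,0,-9,0,35,0,0,-13,0])

```text
clock: 30.32
eef_pos: [523.4, 266.2, 138.0]
tool_rot: [-3.141, -0.002, -3.14]
force: [1.3, 0.4, 0.4]
width: 29.9
gripper_force: 0.0
```

arm_command(series=[35,0.8,-3,-2,0,35,1.6,-6,-4,0,35,2.4,-9,-6,0,35,3.2,-12,-6,0,35,4,-15,-6,0])

```text
clock: 30.73
eef_pos: [484.4, 115.6, 198.5]
tool_rot: [-3.142, 0.003, -3.141]
force: [1.2, 0.1, -0.3]
width: 29.9
gripper_force: 0.0
```

arm_command(series=[35,0,-3,0,0,35,0,-6,0,0,35,0,-9,0,0,35,0,-12,0,0,35,0,-15,0,0])

```text
clock: 31.15
eef_pos: [484.1, -35.1, 197.4]
tool_rot: [-3.141, 0.0, -3.141]
force: [0.0, 0.1, 0.4]
width: 30.1
gripper_force: 0.0
```

arm_command(series=[35,0,-3,0,4,35,0,-6,0,8,35,0,-9,0,12.8,35,0,-12,0,12.8,35,0,-15,0,12.8])

```text
clock: 31.57
eef_pos: [484.2, -185.1, 197.5]
tool_rot: [-3.141, 0.0, 2.919]
force: [0.1, 0.5, 1.0]
width: 29.8
gripper_force: 0.0
```

arm_command(series=[35,0,0,0,0,35,0,0,0,0,35,0,0,0,0,35,0,0,0,0,35,0,0,0,0])

```text
clock: 31.98
eef_pos: [484.6, -182.0, 197.5]
tool_rot: [3.141, 0.0, 2.921]
force: [0.1, -0.3, 0.9]
width: 29.7
gripper_force: 0.0
```

Run:
```python
from h import *
im,d,c=grab('top'); plates(c,im,d,8.5,20); jars(c,im,d); save(im,'t8.png')
im,d,c=grab('wrist'); tabs(c,im,d)
im,d,c=grab('scene'); plates(c,im,d,8.5,20)
plan((513,-278,50,167.2))
```

```text
blob [ 255  175   48   45 1162] z 13.9 rect [563.2 -15.5] [115.3 104.6] 85.6
blob [ 156  176   50   45 1169] z 13.9 rect [561.4 220. ] [115.5 110.3] 87.9
jar? (421.6, 73.4) r 21.6 [190. 194. 173.] z 53.7
jar? (411.5, -30.0) r 21.6 [191. 194. 171.] z 53.9
jar? (281.8, -268.4) r 22.1 [ 57. 129.  64.] z 50.7
p1 none
p2 none
p3 px [192. 229.] z 17.8 magX -66.7..-40.7 magY -6.8..7.7 rect [ 515.2 -277.4] [16.9 29.6] 77.2
blob [232 210  41  37 620] z 11.4 rect [560.3 -11.3] [ 97.4 112.4] 0.5
blob [293 259  55  38 853] z 11.5 rect [559.5 220.6] [ 97.3 111.3] 1.0
t 32.13 at [ 484.6 -182.6  197.5] yaw 167.3 rp [-3.142  0.   ] w 30.1 F [-0.1 -0.7 -0.8]
 -> turn 0.1 then shift cm x -4.88 y -8.68 z 14.75  rows 4.3
```

View pics/t8.png

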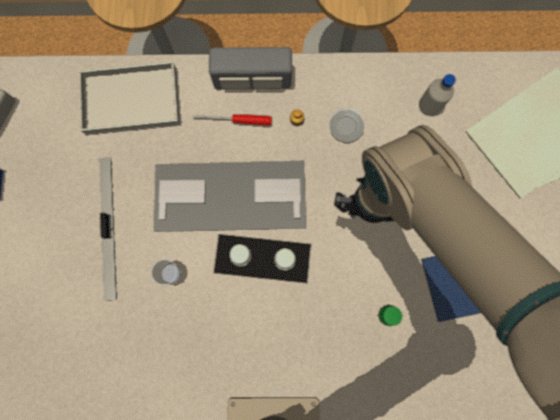

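Plates 1 and 2 lie flat with a suitable gap between px 205 and 255. Now plate3.

arm_command(series=[35,-1.5,-2.7,1,0,35,-3,-5.4,2,0,35,-4.7,-8.6,5,0,35,-4.7,-8.6,9,0,35,-4.7,-8.6,13,0])

```text
clock: 32.55
eef_pos: [512.5, -280.8, 66.6]
tool_rot: [-3.14, 0.003, 2.914]
force: [0.2, 0.0, 0.3]
width: 29.8
gripper_force: 0.0
```

arm_command(series=[35,0,0,1.5,0,35,0,0,1.5,0,35,0,0,1.5,0,35,0,0,1.5,0,35,0,0,1.5,0])

```text
clock: 32.97
eef_pos: [513.2, -277.6, 55.3]
tool_rot: [-3.141, 0.004, 2.92]
force: [0.4, -0.3, -0.5]
width: 29.7
gripper_force: 0.0
```

Run:
```python
from h import *
plan((512.2,-276.7,5,167.2))
```

```text
t 32.97 at [ 513.2 -277.6   55.3] yaw 167.3 rp [-3.141  0.004] w 29.7 F [ 0.4 -0.3 -0.5]
 -> turn 0.1 then shift cm x 0.12 y 0.06 z 5.03  rows 1.2
```

arm_command(series=[35,0.1,0,1.5,0,35,0.1,0,3,0,35,0.1,0,4.2,0,35,0.1,0,4.9,0,35,0.1,0,4.9,0])

```text
clock: 33.38
eef_pos: [510.0, -277.4, 3.1]
tool_rot: [-3.141, -0.001, 2.919]
force: [-0.1, -0.2, 0.4]
width: 29.8
gripper_force: 0.0
```

arm_command(series=[0,0,0,0,0,0,0,0,0,0,0,0,0,0,0,0,0,0,0,0,0,0,0,0,0])

```text
clock: 33.8
eef_pos: [510.9, -277.4, 4.3]
tool_rot: [3.142, 0.001, 2.919]
force: [-1.2, 1.1, 3.8]
width: 13.3
gripper_force: 58.8
```

arm_command(series=[0,0.5,0,0,0,0,1.5,0,0,0,0,2.5,0,0,0,0,3.5,0,0,0,0,4.5,0,0,0])

```text
clock: 34.22
eef_pos: [466.5, -267.4, 3.9]
tool_rot: [3.141, 0.001, 2.919]
force: [0.9, -0.5, 0.2]
width: 13.0
gripper_force: 58.6
```

arm_command(series=[0,1,0,0,0,0,2,0,0,0,0,3,0,0,0,0,3.5,0,0,0,0,3.5,0,0,0])

```text
clock: 34.63
eef_pos: [430.4, -259.7, 3.4]
tool_rot: [-3.141, -0.002, 2.919]
force: [0.1, -0.2, -0.5]
width: 13.1
gripper_force: 58.5
```

arm_command(series=[0,0,0,-1,0,0,0,0,-3,0,0,0,0,-6,0,0,0,0,-9,0,0,0,0,-11,0])

```text
clock: 35.05
eef_pos: [433.7, -259.6, 115.9]
tool_rot: [3.141, 0.003, 2.919]
force: [0.3, -0.2, -0.9]
width: 13.2
gripper_force: 58.6
```

arm_command(series=[0,0,0,0,-4,0,0,0,0,-8,0,0,0,0,-12.7,0,0,0,0,-12.7,0,0,0,0,-12.7])

```text
clock: 35.47
eef_pos: [432.6, -259.7, 113.5]
tool_rot: [3.141, 0.0, 3.138]
force: [-0.4, 0.5, -0.5]
width: 13.3
gripper_force: 58.6
```

Run:
```python
from h import *
plan((523.5,103.5,115,180))
im,d,c=grab('wrist'); P=cloud(c,d); X,Y,Z=P[...,0],P[...,1],P[...,2]
s=monitor.read_state()['eef_pos']
m=(X>s[0]-30)&(X<s[0]+110)&(abs(Y-s[1])<80)&(Z>85)&(Z<150)
for x in range(-16,110,10):
    for y in range(-60,61,12):
        k=m&(abs(X-s[0]-x)<5)&(abs(Y-s[1]-y)<6)
        print('%5.0f'%np.median(Z[k]) if k.sum()>2 else '    .',end='')
    print(' x',x)
```

```text
t 35.47 at [ 432.6 -259.7  113.5] yaw 179.8 rp [3.141 0.   ] w 13.3 F [-0.4  0.5 -0.5]
 -> turn -0.2 then shift cm x -9.09 y 36.32 z -0.15  rows 9.0
    .    .    .    .  138    .    .    .    .    .    . x -16
    .    .    .  135  136  127  135  135    .    .    . x -6
    .    .    .    .  140  127  133    .    .    .    . x 4
    .    .    .    .  132  127  127    .    .    .    . x 14
    .    .    .    .  127  127  127    .    .    .    . x 24
    .    .    .    .  127  127  127    .    .    .    . x 34
  127    .    .    .  127  127  127    .    .    .  127 x 44
    .    .    .    .  127  127  127    .    .    .    . x 54
    .  127    .    .    .    .    .    .    .  127    . x 64
    .  127    .    .    .    .    .    .    .  127  126 x 74
    .    .    .    .    .    .    .    .    .    .    . x 84
    .    .    .    .    .    .    .    .    .    .    . x 94
    .    .    .    .    .    .    .    .    .    .    . x 104
```

Plate3 is level in the grip. Carrying it to the middle and descending more gently.

arm_command(series=[0,-0.4,1.5,0,-0.2,0,-1,4,0,-0.2,0,-1.6,7,0,-0.2,0,-2.3,10,0,-0.2,0,-3,13,0,-0.2])

```text
clock: 35.93
eef_pos: [462.7, -128.6, 113.6]
tool_rot: [3.141, 0.0, 3.141]
force: [1.1, 0.4, -2.0]
width: 13.3
gripper_force: 58.7
```

arm_command(series=[0,-0.7,3,0,0,0,-1.4,6,0,0,0,-2.2,9,0,0,0,-3,12,0,0,0,-3.8,15,0,0])

```text
clock: 36.35
eef_pos: [500.4, 22.0, 113.6]
tool_rot: [-3.142, 0.0, -3.141]
force: [0.1, -0.6, -0.9]
width: 13.3
gripper_force: 58.7
```

arm_command(series=[0,-0.7,2.8,0,0,0,-1.2,5.2,0,0,0,-1.7,7,0,0,0,-2.1,8.3,0,0,0,-2.1,8.3,0,0])

```text
clock: 36.77
eef_pos: [521.7, 107.8, 114.2]
tool_rot: [3.138, 0.002, -3.136]
force: [0.1, -0.1, -0.7]
width: 13.1
gripper_force: 58.7
```

arm_command(series=[0,0,0,0.2,0,0,0,0,0.7,0,0,0,0,1.5,0,0,0,0,2.5,0,0,0,0,3.5,0])

```text
clock: 37.18
eef_pos: [520.6, 102.1, 77.3]
tool_rot: [-3.141, -0.001, -3.141]
force: [0.5, -0.0, -1.1]
width: 13.4
gripper_force: 58.7
```

arm_command(series=[0,0,0,1,0,0,0,0,2,0,0,0,0,2.8,0,0,0,0,3.3,0,0,0,0,3.5,0])

```text
clock: 37.6
eef_pos: [520.4, 103.3, 42.6]
tool_rot: [-3.141, -0.001, -3.139]
force: [0.4, 0.5, -1.9]
width: 13.1
gripper_force: 58.7
```

arm_command(series=[0,0,0,0,0,0,0,0,0,0,0,0,0,0,0,0,0,0,0,0,0,0,0,0,0])

```text
clock: 38.02
eef_pos: [521.2, 103.4, 44.0]
tool_rot: [3.141, 0.001, -3.139]
force: [-0.3, -0.4, -1.7]
width: 13.2
gripper_force: 58.7
```

Run:
```python
from h import *
plan((521.5,103.5,9,180))
im,d,c=grab('scene'); P=cloud(c,d); X,Y,Z=P[...,0],P[...,1],P[...,2]
m=(X>500)&(X<660)&(Y>0)&(Y<300)&(Z>8)&(Z<120)
for x in range(530,630,12):
        for y in range(30,180,15):
            k=m&(abs(X-x)<6)&(abs(Y-y)<7)
            print('%5.0f'%np.median(Z[k]) if k.sum()>2 else '    .',end='')
        print(' x',x)
```

```text
t 38.02 at [521.2 103.4  44. ] yaw -179.9 rp [3.141e+00 1.000e-03] w 13.2 F [-0.3 -0.4 -1.7]
 -> turn 0.1 then shift cm x -0.03 y 0.01 z 3.50  rows 0.8
    .    .  113   98   86   57   83   97  112    . x 530
    .    .    .    .  112   56  115    .    .    . x 542
    .    .   56   54   56   55   55   56   55   13 x 554
    .   55   56   56   55   56   56   56   56   13 x 566
    .   55   56   56   56   55   55   55   56   13 x 578
   12   12   55   56   56   55   56   55   56   13 x 590
   11   13   55   54   56   55   55   55   55   12 x 602
    .   32   51    .    .    .    .   56    .    . x 614
    .    .    .    .    .    .    .    .    .    . x 626
```

Level. Lower, release and retreat.

arm_command(series=[0,0,0,0.8,0,0,0,0,1.8,0,0,0,0,2.7,0,0,0,0,3.4,0,0,0,0,3.8,0])

```text
clock: 38.48
eef_pos: [520.1, 103.0, 5.3]
tool_rot: [-3.14, -0.001, -3.139]
force: [-10.5, -7.4, 52.9]
width: 13.2
gripper_force: 88.4
```

arm_command(series=[0,0,0,0,0,15,0,0,0,0,35,0,0,0,0,35,0,0,0,0,35,0,0,0,0])

```text
clock: 38.9
eef_pos: [521.0, 103.5, 5.3]
tool_rot: [3.141, 0.0, -3.139]
force: [-0.3, 0.6, 0.6]
width: 29.7
gripper_force: 0.0
```

arm_command(series=[35,0,0,0,0,35,0,0,-2,0,35,0,0,-5,0,35,0,0,-9,0,35,0,0,-13,0])

```text
clock: 39.32
eef_pos: [520.0, 103.4, 136.4]
tool_rot: [3.141, -0.002, -3.138]
force: [1.4, 0.2, -0.4]
width: 30.0
gripper_force: 0.0
```

arm_command(series=[35,2,0,-4,0,35,4,0,-8,0,35,6,0,-11,0,35,8,0,-14,0,35,8,0,-14,0])

```text
clock: 39.73
eef_pos: [439.7, 105.3, 280.4]
tool_rot: [-3.141, 0.007, -3.136]
force: [0.9, 0.2, 0.7]
width: 29.6
gripper_force: 0.0
```

arm_command(series=[35,0,0,0,0,35,0,0,0,0,35,0,0,0,0,35,0,0,0,0,35,0,0,0,0])

```text
clock: 40.15
eef_pos: [440.8, 103.1, 274.5]
tool_rot: [3.141, -0.002, -3.139]
force: [0.5, 0.4, -0.1]
width: 29.4
gripper_force: 0.0
```

```bash
cat >> h.py <<'E'
def back(c,im,d,zt=13,show=False):
    """fit back edge (far side, +x) of each plate via far boundary of z>9 region, cast on plate top plane"""
    P=cloud(c,d); X,Y,Z=P[...,0],P[...,1],P[...,2]
    g=cv2.medianBlur(np.where((Z>9.3)&(Z<19)&(X>540)&(X<640)&(Y>-90)&(Y<300),255,0).astype(np.uint8),5)
    n,l,st,_=cv2.connectedComponentsWithStats(g)
    for k in range(1,n):
        if st[k,4]<400: continue
        cn=max(cv2.findContours((l==k).astype(np.uint8),0,1)[0],key=len)[:,0]; w=ray(c,cn,zt)[:,:2]
        e=w[w[:,0]>np.percentile(w[:,0],98)-6]; f=cv2.fitLine(e.astype(np.float32),cv2.DIST_HUBER,0,.01,.01).ravel(); s=f[0]/f[1]
        y0,y1=w[:,1].min(),w[:,1].max(); print('plate y %.1f..%.1f'%(y0,y1),'back x at ends %.1f %.1f'%(f[2]+s*(y0-f[3]),f[2]+s*(y1-f[3])),'px',st[k][:4])
E
python3 - <<'E'
from h import *
plan()
for n in('wrist','top','scene'):
    im,d,c=grab(n); print(n); back(c,im,d); jars(c,im,d)
    if n=='wrist': save(im,'w9.png')
    np.savez(n+'9.npz',im=im,d=d,**c)
E
```

```text
t 40.15 at [440.8 103.1 274.5] yaw -179.9 rp [ 3.141e+00 -2.000e-03] w 29.4 F [ 0.5  0.4 -0.1]
wrist
plate y -68.2..41.6 back x at ends 608.5 608.4 px [146 241  85  47]
plate y 48.9..157.7 back x at ends 608.4 608.3 px [236 241  84  47]
plate y 164.9..275.1 back x at ends 608.3 608.2 px [325 241  85  47]
jar? (380.4, 228.1) r 23.7 [147. 149. 148.] z 52.1
jar? (382.9, 247.3) r 26.7 [131. 127. 117.] z 51.7
jar? (412.0, -28.1) r 23.4 [111. 106.  95.] z 52.8
jar? (422.7, 75.7) r 22.1 [156. 153. 137.] z 52.9
top
plate y -69.0..38.5 back x at ends 606.9 607.8 px [256 179  45  27]
jar? (513.1, -413.3) r 23.4 [164.  39.  32.] z 50.9
scene
plate y -66.4..276.4 back x at ends 607.3 606.7 px [233 216 107  80]
jar? (425.0, 78.9) r 26.0 [103.  99.  85.] z 50.9
```

View pics/w9.png

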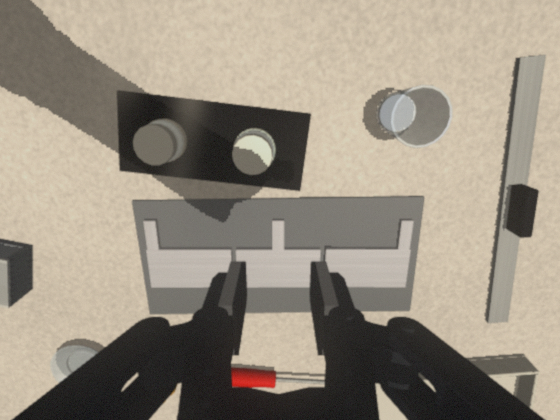

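All three plates lie in a row with back edges at x ≈ 608.4. The straightedge is at right, (520,60) to (497,320), with its grip at (521,210). I'll measure it.

```bash
cat >> h.py <<'E'
def rule(c,im,d,box,vmax=70):
    P=cloud(c,d); X,Y,Z=P[...,0],P[...,1],P[...,2]; V=im.max(2)
    b=(X>box[0])&(X<box[1])&(Y>box[2])&(Y<box[3])
    for nm,m,zt in(('bar',b&(Z>30)&(Z<48),38),('rule',b&(Z>4)&(Z<50),None)):
        g=cv2.medianBlur(m.astype(np.uint8)*255,3); n,l,st,_=cv2.connectedComponentsWithStats(g)
        if n<2: print(nm,'none'); continue
        k=1+np.argmax(st[1:,4]); cn=max(cv2.findContours((l==k).astype(np.uint8),0,1)[0],key=len)[:,0]; r=cv2.minAreaRect(ray(c,cn,zt or 8)[:,:2].astype(np.float32))
        print(nm,st[k],np.round(r[0],1),np.round(r[1],1),round(r[2],2))
E
python3 - <<'E'
from h import *
for n in('wrist','top'):
    z=np.load(n+'9.npz'); im=z['im']; d=z['d']; c={k:z[k] for k in('mtx','R','t')}
    rule(c,im,d,(300,690,340,450))
plan((492,394,120,90))
E
```

```text
bar [516 189  22  49 762] [493.9 395.5] [61.4 18.7] 5.44
rule [ 487   55   58  269 7108] [494.6 404.8] [349.6  45.9] 5.65
bar [100 213   8  25 169] [493.  396.3] [58.1 16.5] 3.71
rule [  99  157   19  144 1811] [494.  398.1] [349.9  34.7] 5.39
t 40.3 at [440.8 103.3 275. ] yaw -179.8 rp [ 3.141e+00 -1.000e-03] w 29.9 F [-0.6  1.1 -0.6]
 -> turn 90.2 then shift cm x 29.07 y 5.12 z 15.50  rows 8.0
```

arm_command(series=[50,0,0,0,-5.5,50,0,0,0,-5.5,50,0,0,0,-5.5,50,0,0,0,-5.5,50,0,0,0,-5.5])

```text
clock: 40.72
eef_pos: [440.9, 103.2, 275.6]
tool_rot: [3.142, 0.0, -3.044]
force: [-0.0, -0.3, -0.0]
width: 42.9
gripper_force: 0.0
```

arm_command(series=[50,-0.8,2.9,0.5,0,50,-1.6,5.8,1,0,50,-2.4,8.7,2,0,50,-3.2,11.6,3,0,50,-4,14.5,4,0])

```text
clock: 41.13
eef_pos: [466.7, 252.7, 235.1]
tool_rot: [-3.141, 0.0, -3.045]
force: [-0.0, 0.0, 0.4]
width: 42.7
gripper_force: 0.0
```

arm_command(series=[50,-0.8,2.9,1.5,0,50,-1.6,5.8,3,0,50,-2.4,8.7,5,0,50,-3.2,11.6,7,0,50,-4.1,14.1,9,0])

```text
clock: 41.55
eef_pos: [493.0, 398.1, 144.6]
tool_rot: [3.141, 0.0, -3.043]
force: [0.8, -0.1, 0.7]
width: 42.6
gripper_force: 0.0
```

arm_command(series=[50,0,0,0,0,50,0,0,0,0,50,0,0,0,0,50,0,0,0,0,50,0,0,0,0])

```text
clock: 41.97
eef_pos: [494.2, 394.6, 146.6]
tool_rot: [-3.141, 0.001, -3.045]
force: [0.8, 0.1, 0.8]
width: 42.7
gripper_force: 0.0
```

Run:
```python
from h import *
im,d,c=grab('wrist'); rule(c,im,d,(300,690,340,450)); save(im,'w10.png')
im,d,c=grab('top'); jars(c,im,d); rule(c,im,d,(300,690,340,450))
plan((494,395.5,40,185.5))
```

```text
bar [ 275  165   19   75 1341] [493.3 399.4] [59.9 13.5] 5.46
rule [  265     0    39   359 11904] [509.4 400.8] [319.2  27.9] 5.5
jar? (513.5, -412.9) r 23.6 [177.  43.  35.] z 51.0
jar? (411.5, -30.0) r 21.7 [112. 106.  93.] z 54.1
jar? (281.8, -268.7) r 21.9 [ 60. 136.  68.] z 50.5
bar [101 226   7  12  75] [477.5 394.2] [27.  14.1] 3.68
rule [101 226  16  75 905] [408.3 389.8] [177.7  31.7] 5.56
t 42.07 at [494.1 394.9 146.6] yaw -174.4 rp [3.142e+00 1.000e-03] w 42.8 F [-0.7 -0.4 -0.6]
 -> turn 0.1 then shift cm x 0.01 y 0.06 z 10.66  rows 2.6
```

View pics/w10.png

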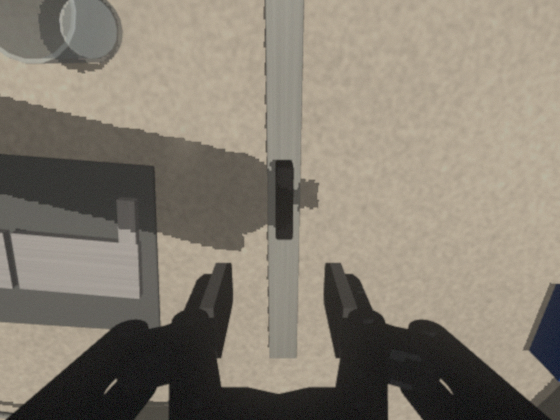

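The bar is at (284,200) px, which is (493.3, 399.4) at 5.5°. Gripping it now.

arm_command(series=[50,0,0.45,2.5,0,50,0,0.45,6,0,50,0,0.45,9.5,0,50,0,0.45,12,0,50,0,0.45,13.4,0])

```text
clock: 42.48
eef_pos: [492.4, 398.0, 8.9]
tool_rot: [-3.139, -0.002, -3.044]
force: [0.8, -0.7, -0.5]
width: 42.9
gripper_force: 0.0
```

arm_command(series=[50,0,0,0,0,50,0,0,0,0,0,0,0,0,0,0,0,0,0,0,0,0,0,0,0])

```text
clock: 42.9
eef_pos: [494.1, 400.8, 13.8]
tool_rot: [3.141, 0.003, -3.044]
force: [-0.8, -2.8, 4.2]
width: 12.8
gripper_force: 60.3
```

arm_command(series=[0,0,0,0,0,0,0,0,0,0,0,0,0,0,0,0,0,0,0,0,0,0,0,0,0])

```text
clock: 43.32
eef_pos: [494.0, 400.8, 13.8]
tool_rot: [3.141, 0.003, -3.044]
force: [-0.4, -2.0, 6.3]
width: 12.8
gripper_force: 60.6
```

arm_command(series=[0,0,0,-0.5,0,0,0,0,-1.5,0,0,0,0,-3,0,0,0,0,-5,0,0,0,0,-7,0])

```text
clock: 43.73
eef_pos: [492.5, 400.2, 83.1]
tool_rot: [-3.142, -0.001, -3.043]
force: [-0.1, -0.9, -4.1]
width: 13.0
gripper_force: 59.0
```

arm_command(series=[0,0,0,-2,0,0,0,0,-4,0,0,0,0,-5.5,0,0,0,0,-6,0,0,0,0,-6,0])

```text
clock: 44.15
eef_pos: [493.4, 401.0, 143.5]
tool_rot: [3.14, 0.002, -3.043]
force: [-0.3, -0.6, -4.4]
width: 12.9
gripper_force: 59.1
```

Run:
```python
from h import *
im,d,c=grab('wrist'); P=cloud(c,d); m=(P[...,2]>80)&(P[...,2]<160)&(abs(P[...,1]-400)<60)
for x in range(320,680,20):
    k=m&(abs(P[...,0]-x)<5)&(d>0); print(x, np.median(P[k],0).round(1) if k.sum()>5 else '.',end=' ')
im,d,c=grab('scene'); P=cloud(c,d); m=(P[...,2]>80)&(P[...,2]<160)&(abs(P[...,1]-400)<60);print()
for x in range(320,680,20):
    k=m&(abs(P[...,0]-x)<5)&(d>0); print(x, np.median(P[k],0).round(1) if k.sum()>5 else '.',end=' ')
plan((630,103.4,135,90))
```

```text
320 . 340 . 360 . 380 [381.8 391.6 137.5] 400 [399.9 392.  137.5] 420 [419.9 393.9 137.5] 440 [439.9 396.  137.5] 460 [462.  398.1 137.9] 480 [482.3 392.4 138.3] 500 . 520 . 540 [543.2 414.9 137.9] 560 [560.  407.8 137.6] 580 . 600 . 620 . 640 . 660 . 
320 . 340 . 360 . 380 . 400 . 420 . 440 [437.7 383.1 135.2] 460 . 480 . 500 [501.1 409.2 150.7] 520 [521.2 403.4 141. ] 540 [539.7 405.1 134.4] 560 [560.1 408.  134.6] 580 [579.5 409.1 134.3] 600 [599.7 411.3 134.8] 620 [620.2 412.4 134.7] 640 [640.1 415.  134.8] 660 [661.  417.9 134.6] t 44.25 at [492.7 399.5 141. ] yaw -174.4 rp [-3.14e+00 -1.00e-03] w 12.9 F [ 0.  -0.3 -3.5]
 -> turn 95.6 then shift cm x -29.61 y 13.73 z 0.60  rows 7.8
```

The straightedge is held level. Turning it and moving it over behind the plates.

arm_command(series=[0,0,0,0,3,0,0,0,0,8,0,0,0,0,14,0,0,0,0,20,0,0,0,0,26])

```text
clock: 44.67
eef_pos: [492.2, 399.3, 139.8]
tool_rot: [-3.139, -0.002, 2.781]
force: [0.2, 0.4, -4.0]
width: 12.7
gripper_force: 59.0
```

arm_command(series=[0,0,0,0,6,0,0,0,0,12,0,0,0,0,18,0,0,0,0,24,0,0,0,0,30])

```text
clock: 45.08
eef_pos: [492.1, 399.4, 139.8]
tool_rot: [-3.138, 0.0, 2.258]
force: [-0.6, 0.2, -3.6]
width: 12.8
gripper_force: 59.0
```

arm_command(series=[0,0,0,0,6,0,0,0,0,12,0,0,0,0,18,0,0,0,0,24,0,0,0,0,29])

```text
clock: 45.5
eef_pos: [492.0, 399.4, 139.9]
tool_rot: [-3.139, 0.002, 1.752]
force: [0.5, 0.1, -4.0]
width: 12.8
gripper_force: 59.0
```

arm_command(series=[0,0,0,0,4,0,0,0,0,8,0,0,0,0,10.5,0,0,0,0,10.5,0,0,0,0,10.5])

```text
clock: 45.92
eef_pos: [492.2, 399.7, 140.3]
tool_rot: [-3.14, 0.002, 1.575]
force: [0.1, -0.3, -4.7]
width: 12.8
gripper_force: 59.0
```

arm_command(series=[0,-1,0.5,0,0,0,-3,1.4,0,0,0,-5.5,2.5,0,0,0,-8,3.7,0,0,0,-11,5,0,0])

```text
clock: 46.33
eef_pos: [543.4, 289.5, 141.3]
tool_rot: [-3.141, -0.0, 1.576]
force: [0.4, 0.7, -3.8]
width: 12.8
gripper_force: 59.1
```

arm_command(series=[0,-3,1.4,0,0,0,-6,2.8,0,0,0,-9,4.2,0,0,0,-12,5.5,0,0,0,-14,6.5,0,0])

```text
clock: 46.75
eef_pos: [609.8, 144.3, 141.0]
tool_rot: [-3.141, 0.004, 1.57]
force: [0.2, -1.1, -4.8]
width: 12.6
gripper_force: 59.0
```

arm_command(series=[0,-2,1,0,0,0,-3.5,1.7,0,0,0,-4.6,2.2,0,0,0,-4.6,2.2,0,0,0,-4.6,2.2,0,0])

```text
clock: 47.17
eef_pos: [630.4, 104.0, 141.3]
tool_rot: [-3.141, -0.0, 1.572]
force: [-0.4, 0.2, -3.9]
width: 12.7
gripper_force: 59.0
```

arm_command(series=[0,0,0,0,0,0,0,0,0,0,0,0,0,0,0,0,0,0,0,0,0,0,0,0,0])

```text
clock: 47.58
eef_pos: [630.5, 105.3, 141.7]
tool_rot: [3.142, -0.0, 1.575]
force: [0.8, 0.2, -3.9]
width: 13.2
gripper_force: 59.0
```

Run:
```python
from h import *
s=monitor.read_state()['eef_pos']
for n in('wrist','scene'):
    im,d,c=grab(n); P=cloud(c,d); m=(P[...,2]>100)&(P[...,2]<s[2]+2)&(abs(P[...,0]-s[0])<40)&(d>0)
    for y in range(-60,290,20):
        k=m&(abs(P[...,1]-y)<5); 
        if k.sum()>5: print(y,'x %.1f..%.1f z %.1f'%(*np.percentile(P[k][:,0],[3,97]),np.median(P[k][:,2])),end='; ')
    print()
    k=m&(P[...,2]<s[2]); print('y ext',np.percentile(P[k][:,1],[.5,99.5]))
    save(im,n+'11.png'); jars(c,im,d)
plan((630,103.4,135,90))
```

```text
40 x 618.7..643.3 z 135.6; 60 x 619.5..642.1 z 136.0; 120 x 617.2..644.3 z 135.8; 140 x 617.7..643.6 z 135.9; 160 x 617.5..643.7 z 135.8; 180 x 617.6..643.6 z 135.9; 200 x 617.6..643.6 z 135.9; 220 x 617.4..643.6 z 135.9; 
y ext [ 31.49571824 221.53374003]
jar? (428.7, 76.4) r 25.5 [155. 148. 131.] z 52.2
jar? (399.7, -12.3) r 23.8 [115. 110.  98.] z 48.0
-60 x 617.9..644.8 z 133.7; -40 x 618.8..644.6 z 133.7; -20 x 619.2..645.2 z 133.9; 0 x 616.0..644.6 z 134.2; 20 x 619.2..644.8 z 133.3; 40 x 633.0..645.0 z 133.6; 60 x 635.1..645.4 z 134.5; 80 x 636.1..645.0 z 133.6; 100 x 642.0..643.7 z 132.5; 120 x 635.6..644.4 z 134.6; 140 x 617.0..644.2 z 134.7; 160 x 617.0..643.6 z 134.4; 180 x 617.4..643.7 z 134.3; 200 x 617.4..643.6 z 134.8; 220 x 616.9..644.0 z 134.4; 240 x 617.2..643.3 z 134.6; 260 x 617.1..643.0 z 134.4; 280 x 616.1..642.7 z 133.9; 
y ext [-66.72453556 280.3024535 ]
jar? (425.0, 78.9) r 26.0 [140. 134. 115.] z 51.1
t 47.68 at [630.6 104.9 141.7] yaw 90.2 rp [3.142 0.   ] w 12.8 F [ 0.6 -0.1 -4. ]
 -> turn 0.2 then shift cm x -0.15 y -0.06 z 0.67  rows 0.2
```

The straightedge is level, spanning x 617–643.6 and y −68 to 280. Its front face is about 8 mm behind the plates. Lowering.

arm_command(series=[0,0,0,0.5,0,0,0,0,1.5,0,0,0,0,3,0,0,0,0,4.5,0,0,0,0,6,0])

```text
clock: 48.1
eef_pos: [630.3, 104.3, 80.1]
tool_rot: [-3.141, 0.0, 1.573]
force: [-0.6, -0.5, -4.4]
width: 12.9
gripper_force: 59.0
```

arm_command(series=[0,0,0,1.5,0,0,0,0,3,0,0,0,0,4.2,0,0,0,0,5,0,0,0,0,5.4,0])

```text
clock: 48.52
eef_pos: [629.8, 104.3, 25.8]
tool_rot: [-3.139, 0.0, 1.573]
force: [0.0, -0.5, -5.0]
width: 12.7
gripper_force: 59.0
```

arm_command(series=[0,0,0,0.2,0,0,0,0,0.4,0,0,0,0,0.6,0,0,0,0,0.7,0,0,0,0,0.7,0])

```text
clock: 48.93
eef_pos: [630.9, 104.6, 20.9]
tool_rot: [3.141, -0.0, 1.573]
force: [0.8, 0.9, -3.9]
width: 13.2
gripper_force: 59.0
```

Run:
```python
from h import *
plan((630.6,104,18,90))
```

```text
t 48.93 at [630.9 104.6  20.9] yaw 90.1 rp [ 3.141 -0.   ] w 13.2 F [ 0.8  0.9 -3.9]
 -> turn 0.1 then shift cm x -0.06 y -0.03 z 0.29  rows 0.1
```

arm_command(series=[0,0,0,0.1,0,0,0,0,0.2,0,0,0,0,0.25,0,0,0,0,0.25,0,0,0,0,0.25,0])

```text
clock: 49.35
eef_pos: [631.0, 104.6, 18.8]
tool_rot: [3.141, 0.0, 1.573]
force: [-1.4, -0.9, 2.3]
width: 12.6
gripper_force: 59.9
```

arm_command(series=[0,0,-0.2,0,0,0,0,-0.4,0,0,0,0,-0.6,0,0,0,0,-0.8,0,0,0,0,-0.8,0,0])

```text
clock: 49.77
eef_pos: [623.5, 104.8, 18.8]
tool_rot: [3.139, -0.001, 1.573]
force: [4.3, 0.1, 2.9]
width: 12.9
gripper_force: 60.2
```

Run:
```python
from h import *
plan()
im,d,c=grab('scene'); save(cv2.resize(im[185:315,210:370],None,fx=4.5,fy=4.5,interpolation=cv2.INTER_CUBIC),'s12.png')
```

```text
t 49.77 at [623.5 104.8  18.8] yaw 90.1 rp [ 3.139e+00 -1.000e-03] w 12.9 F [4.3 0.1 2.9]
```

View pics/s12.png

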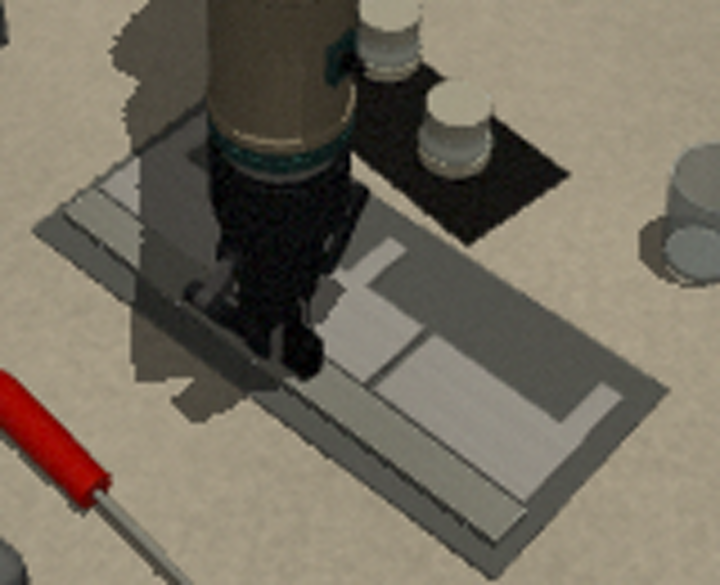

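The straightedge lies on the board close against the plates' back edges (crop (65,210) to (500,530)). Pushing a few mm more to seat all three.

arm_command(series=[0,0,-0.2,0,0,0,0,-0.4,0,0,0,0,-0.6,0,0,0,0,-0.8,0,0,0,0,-0.8,0,0])

```text
clock: 50.23
eef_pos: [616.0, 104.9, 18.8]
tool_rot: [3.138, -0.001, 1.573]
force: [4.9, 0.1, 4.1]
width: 12.8
gripper_force: 60.3
```

arm_command(series=[0,0,0,0,0,5,0,0,0,0,20,0,0,0,0,35,0,0,0,0,35,0,0,0,0])

```text
clock: 50.65
eef_pos: [612.4, 104.2, 17.2]
tool_rot: [-3.137, 0.001, 1.573]
force: [-0.4, 0.0, 0.9]
width: 29.9
gripper_force: 0.0
```

arm_command(series=[35,0,0,0,0,35,0,0,-1,0,35,0,0,-3,0,35,0,0,-6,0,35,0,0,-9,0])

```text
clock: 51.07
eef_pos: [613.3, 104.5, 108.7]
tool_rot: [-3.139, 0.0, 1.574]
force: [0.5, -0.1, 0.2]
width: 29.5
gripper_force: 0.0
```

arm_command(series=[35,0,0,-3,0,35,0,2,-6,0,35,0,4,-9,0,35,0,4,-12,0,35,0,4,-13,0])

```text
clock: 51.48
eef_pos: [656.9, 105.6, 243.4]
tool_rot: [3.135, -0.002, 1.573]
force: [0.3, 0.2, 0.7]
width: 30.1
gripper_force: 0.0
```

arm_command(series=[35,-4,0,0,0,35,-8,0,0,0,35,-12,0,0,0,35,-16,0,0,0,35,-20,0,0,0])

```text
clock: 51.9
eef_pos: [653.7, -96.9, 237.9]
tool_rot: [-3.14, 0.0, 1.574]
force: [0.5, -1.5, -0.4]
width: 29.9
gripper_force: 0.0
```

arm_command(series=[35,-4,0,0,0,35,-8,0,0,0,35,-12,0,0,0,35,-12,0,0,0,35,-12,0,0,0])

```text
clock: 52.32
eef_pos: [653.6, -219.3, 237.1]
tool_rot: [-3.139, 0.001, 1.567]
force: [0.4, 0.3, -1.0]
width: 29.6
gripper_force: 0.0
```

Run:
```python
from h import *
plan()
im,d,c=grab('top'); jars(c,im,d); back(c,im,d)
plates(c,im,d,8.5,22)
save(cv2.resize(im[150:290,140:330],None,fx=4.2,fy=4.2,interpolation=cv2.INTER_CUBIC),'t13.png')
```

```text
t 52.32 at [ 653.6 -219.3  237.1] yaw 89.8 rp [-3.139e+00  1.000e-03] w 29.6 F [ 0.4  0.3 -1. ]
jar? (421.6, 73.4) r 21.6 [192. 196. 175.] z 53.7
jar? (384.3, -16.1) r 21.5 [195. 199. 177.] z 54.0
jar? (281.8, -268.4) r 22.1 [31. 71. 36.] z 50.6
plate y -69.3..278.7 back x at ends 629.9 627.8 px [158 169 143  38]
blob [ 156  167  148   57 4854] z 13.9 rect [570.8 103.2] [138.2 360.1] 0.5
```

View pics/t13.png

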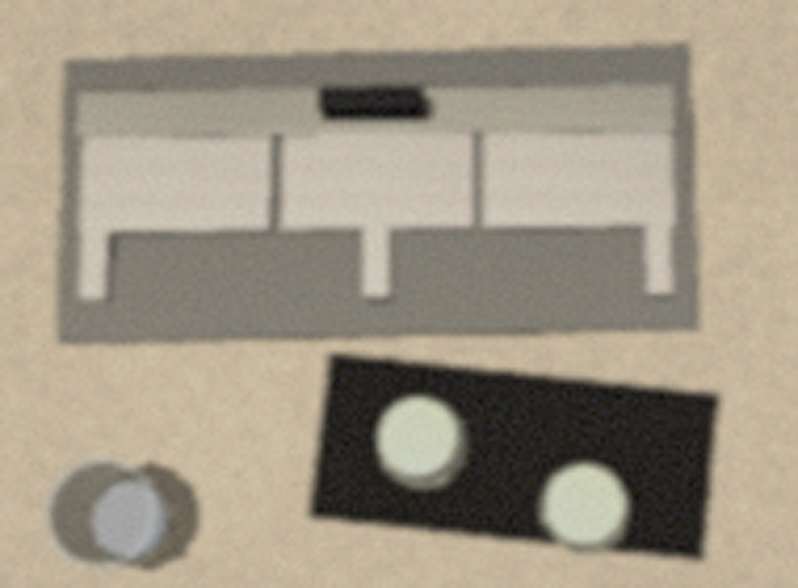

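The straightedge looks flush along all three plates. The right jar was knocked to (384,−16), but it is still upright on the mat and within its limits. I'll check the flushness from close.

arm_command(series=[35,0,0,0,-7,35,0,0,0,-14,35,0,0,0,-21,35,0,0,0,-28,35,0,0,0,-35])

```text
clock: 52.78
eef_pos: [655.4, -212.1, 238.4]
tool_rot: [3.141, -0.001, 2.194]
force: [-0.6, 0.0, 0.3]
width: 29.7
gripper_force: 0.0
```

arm_command(series=[35,0,0,0,-7,35,0,0,0,-14,35,0,0,0,-21,35,0,0,0,-28,35,0,0,0,-35])

```text
clock: 53.2
eef_pos: [655.4, -212.2, 238.4]
tool_rot: [3.141, -0.001, 2.805]
force: [0.2, -0.3, 0.2]
width: 30.1
gripper_force: 0.0
```

arm_command(series=[35,0,0,0,-7,35,0,0,0,-14,35,0,0,-1,-20,35,0,0,-2,-20,35,0,0,-3,-20])

```text
clock: 53.62
eef_pos: [655.5, -213.0, 269.0]
tool_rot: [3.14, -0.0, -3.139]
force: [1.1, 0.2, -0.8]
width: 30.0
gripper_force: 0.0
```

arm_command(series=[35,-0.8,3.5,0,0,35,-1.6,7,0,0,35,-2.4,10.5,0,0,35,-3,14,0,0,35,-3.6,17.5,0,0])

```text
clock: 54.03
eef_pos: [691.2, -37.3, 269.4]
tool_rot: [3.141, 0.001, -3.141]
force: [0.5, 0.5, -0.4]
width: 29.9
gripper_force: 0.0
```

arm_command(series=[35,0,3.5,0,0,35,0,7,0,0,35,0,10.5,0,0,35,0,13,0,0,35,0,14.8,0,0])

```text
clock: 54.45
eef_pos: [689.5, 113.5, 269.7]
tool_rot: [3.139, 0.001, -3.136]
force: [0.2, -0.1, 0.3]
width: 29.4
gripper_force: 0.0
```

arm_command(series=[35,0,0,0,0,35,0,0,0,0,35,0,0,0,0,35,0,0,0,0,35,0,0,0,0])

```text
clock: 54.87
eef_pos: [691.0, 105.8, 268.1]
tool_rot: [-3.141, 0.0, 3.141]
force: [-0.2, -0.1, -0.2]
width: 29.8
gripper_force: 0.0
```

Run:
```python
from h import *
plan()
im,d,c=grab('wrist'); save(im,'w14.png'); np.savez('w14.npz',im=im,d=d,**c)
g=cv2.cvtColor(im,cv2.COLOR_RGB2GRAY).astype(float)
for y in list(range(-60,270,15)):
    xs=np.arange(575,650,1.0); uv=proj(c,np.c_[xs,np.full(len(xs),y),np.full(len(xs),13)]).astype(np.float32)
    p=cv2.remap(g.astype(np.float32),uv[:,0][None],uv[:,1][None],cv2.INTER_LINEAR)[0]
    print(y,p[10:45].round().astype(int))
```

```text
t 54.87 at [691.  105.8 268.1] yaw 180.0 rp [-3.141  0.   ] w 29.8 F [-0.2 -0.1 -0.2]
-60 [95 96 95 97 96 98 96 96 97 96 96 95 94 96 97 94 95 91 88 85 83 84 84 85
 86 86 85 84 82 84 85 84 82 82 84]
-45 [95 95 95 95 95 95 93 94 96 96 95 92 94 93 92 92 90 86 82 81 81 81 83 84
 83 84 83 80 79 81 85 81 82 82 83]
-30 [97 94 94 96 95 94 92 92 94 93 94 92 91 92 93 92 91 89 85 80 79 80 80 81
 82 82 82 82 80 79 78 81 79 82 78]
-15 [175 168 159 156 159 145 115 103  95  95  93  90  92  92  92  93  91  89
  85  82  81  80  81  83  83  82  82  82  83  82  83  82  83  83  84]
0 [177 175 175 175 175 175 176 178 176 174 174 172 171 172 171 171 170 162
 150 144 141 132 121 106  95  95  93  92  90  90  92  93  93  92  93]
15 [174 174 173 174 174 175 176 177 177 175 174 172 172 171 172 172 173 160
 141 139 146 147 146 146 150 151 149 147 149 147 148 146 144 147 142]
30 [181 181 181 181 181 182 183 184 185 181 179 179 179 179 180 180 180 169
 150 144 149 150 150 150 151 153 153 152 151 149 152 149 150 149 149]
45 [106 105 103 102 103 105 106 105 106 107 104 103 103 104 106 105 107 112
 126 143 150 149 1
[... 1406 characters left out ...]
95 195 195 194 193 192 194 193 192 183 162
 146 151 151 153 150 153 152 149 150 146 148 149 152 151 152 152 151]
210 [193 193 193 194 195 194 193 195 196 195 194 192 192 193 192 192 184 165
 148 153 154 156 154 154 154 153 152 149 149 151 152 152 153 155 153]
225 [193 192 191 191 192 194 194 193 192 192 191 191 191 191 192 191 186 168
 152 156 154 154 155 155 157 155 151 151 149 152 151 153 155 157 154]
240 [190 189 190 189 191 191 193 194 192 192 190 189 189 189 190 191 187 167
 151 157 156 155 155 159 160 159 155 156 155 155 156 156 156 157 155]
255 [188 187 187 188 189 189 190 189 189 189 185 185 187 187 186 187 185 163
 145 156 155 155 155 160 162 159 157 155 154 156 156 156 158 160 159]
```

View pics/w14.png

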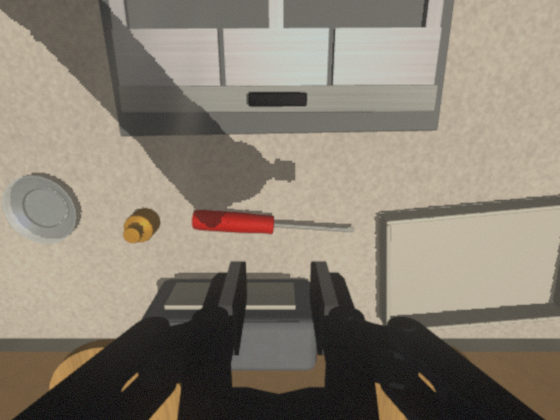

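The straightedge edge runs at x ≈ 602.5 along all three plates with no dark gap (image row 84, columns 120–437). Everything else on the bench is in place. Handing in.

```bash
python3 -c "
from h import *
im,d,c=grab('top'); jars(c,im,d)
print(workorder.finish_job())"
```

```text
jar? (421.6, 73.4) r 21.6 [205. 208. 187.] z 53.8
jar? (384.3, -16.1) r 21.5 [207. 210. 188.] z 53.9
the job is handed in; nothing more can be done
None
```

I handed the job in, but `finish_job` returned no pass or fail. Both white jars stand on the mat (one was knocked about 3 cm mid-run but stayed upright and in range), and all three plates lie flat in a row with the straightedge flush against their back edges.

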